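# Set the angle gauge on the hewn mask-stand stud and hold it on its mark

## Task

Swap the glue jar and the wooden stud block: the stud belongs upright in the middle of the joist offcut, the jar upright in the middle of its cork drip mat; do not drop or tip them, and leave the other things on the bench where they are. Then take the angle gauge by its black grip block, rest the middle of its foot on the uneven top of the stud, lengthwise along it, and rock the gauge until its swinging pointer settles on the red mark, which stays as it is set. Finish while holding it so, gripped and lightly pressed on the stud with the pointer steady on the mark, ready for the saw line to be scribed along the foot.

Things in the scene. Friction and masses are not known exactly. Their poses are not given: they have to be found in the camera images.
- stud_center (a point): centre, 45 mm above its underside, of the loose brown wooden stud block, 60 mm (its x) by 90 mm (its y), about 0.3 kg, sides flat and upright to 70 mm, z up; at the start it stands on the cork mat. Its top is hewn unevenly into five flats running along x, a crown 88 mm high in the middle and about 74 mm at the y ends, roughly an arc of 70 mm radius about a line 18 mm above the underside.
- jar_center (a point): centre, 55 mm above its underside, of the closed glue jar: amber, 60 mm across and 110 mm high with a 56 mm steel lid (the top 17 mm), about 0.3 kg, z up. At the start it stands on the joist offcut.
- joist_top (a point): middle of the top face of the joist offcut, a pale wooden block screwed to the bench, 150 mm (x) by 160 mm (y), its top 45 mm above the bench
- mat_top (a point): middle of the top of the round cork drip mat, 112 mm across, 5 mm thick, fixed to the bench
- gauge_grip (a point): centre of the black grip block on top of the angle gauge, 107 mm above the underside of its foot. The block is 22 mm thick (the gauge's x), 48 mm wide (its y), from 85 to 127 mm high, made to be pinched across its x faces from above. z is up.
- gauge_foot (a point): middle of the underside of the gauge's foot
- gauge_pointer (a joint): angle of the black pointer with the brass bob, which hangs from a pivot 82 mm above the underside of the foot and swings by gravity about the gauge's x axis (0 = along the gauge's centre line, straight down to its foot). It always hangs plumb: turning the gauge about its own +x by an angle a (right-handed) makes it read -a. A swing dies out within about half a second.
- gauge_mark (a joint): angle at which the red mark is set on the same dial, counted like the pointer's; it is stiff and stays as set, between 0.16 and 0.42 rad. The pointer is on the mark when the two angles are equal.
- pointer_tip (a point): tip of the pointer, 47 mm from the pivot
- mark_tip (a point): inner tip of the red mark, 47 mm from the pivot
- gauge: the loose angle gauge (pendulum clinometer, 0.28 kg), upright on the bench at the start; origin at the middle of the underside of its foot. Aluminium bar foot 28 by 130 by 12 mm (x, y, z), white dial plate in a blue frame 104 mm wide that faces its +x, black grip block on top, 127 mm high in all
- stud: the stud block; origin at the middle of its underside, axes as above
- jar: the glue jar; origin at the middle of its underside
- joist: the joist offcut; origin at the middle of its underside
- brush_pot: white pot of brushes, 76 mm across, 200 mm high over the brushes; leave alone
- green_bowl: yellow-green bowl, 100 mm across, 55 mm high; leave alone
- paint_tin: brown and steel tin, 90 mm across, 100 mm high; leave alone
- small_mask: small white mask lying face up, 90 mm across, 55 mm high; leave alone
- blue_bottle: blue bottle, 68 mm across, 210 mm high; leave alone
- spray_bottle: grey-blue spray bottle, 80 mm across, 205 mm high; leave alone
- pencil: red carpenter's pencil lying flat, 175 mm long (y), 12 mm wide, 8 mm high; leave alone
- clay_tool: wooden modelling tool lying flat, 160 mm long (y), 18 mm wide, 10 mm high; leave alone

How it is judged:
By the outcome, as a careful person would: the job done as asked, in the order asked, and still so for the second after the job is handed in, while the arm keeps its last pose, push and grip.
It also fails if it takes over 72 s, if anything falls off the work surface, if the arm or the gripper's body presses on something with over 40 N, if the wrist force passes 120 N, or if a joint passes its speed limit or range.

## Robot

A 6-joint arm with a two-finger parallel gripper is mounted at the origin on the work surface. World frame = base frame: x ahead of the robot, y to its left, z up, the work surface at z = 0. Lengths are in m, angles in degrees, forces in N, time in s.
With the tool pointing down it reaches from about 0.25 to 0.725 m from the base axis. Payload 9.7 kg.
Tool frame: the origin (TCP) lies on the centre line of the jaws, within the pads' length; the fingertips stand 22 mm ahead of it and the grasp point (between the pads) lies 3 mm ahead of it; z points along the fingers, y is the direction in which the jaws open and shut (so a half turn about z gives the same grasp; the last joint's range is limited). The gripper opens to 85 mm and grips with 20 to 120 N. Pads are 22 mm wide; open, the fingers measure 114 mm over their backs; the gripper's body (76 mm by 85 mm) begins 54 mm behind the grasp point. The pads swing forward as they close: fully open they stand 13 mm farther back than shut.
Start: joints at [-71.963, 4.979, 10.078, 95.1, 0, 90], TCP at [0.17, -0.523, 0.253] pointing down, gripper open.
Joint ranges: [-179.16, 179.16], [-48.56, 103.87], [-65.8, 70.77], [-126.05, 130.52], [-82.76, 87.17], [-180, 180]. Speed limits (degrees/s): [127.2, 127.2, 147.25, 180, 180, 180].

## Interface

Orientations are given as [roll, pitch, yaw] about the fixed x, y, z axes, in that order (R = Rz(yaw) Ry(pitch) Rx(roll)).
In Python, from workcell import monitor, eyes, job gives the robot as it stands. The module is installed in compiled form; this text tells all that it offers.
- The arm moves only by the tool drive_tool, never from a script. Its argument "plan" is a list of rows, each a list of 3 entries, a list of its own where there are three numbers: the opening, from 0 (shut) to 1 (fully open), then the shift along the world's x, y, z in m, then the turn about the world's z in degrees. In form: [[gripper, [x, y, z], yaw], ...]. A call has 1 to 10 rows; each row shifts and turns the commanded pose from where the row before left it; what a row does not reach is not made up. A row lasts 1/8 s, in which the tool goes at most 62.5 mm and 10.7 degrees, less where a joint would pass 70% of its speed; a pose out of reach is approached as far as the arm can. A call is refused whole if a number of a shift passes 0.0625 or a number of a turn 10.7, either way. A call with a gripper value outside its range is refused whole. The fingers move at their own pace and stop on an object; "grip_force" is the grip in N (left out, the last holds). Time passes only in rows, so rows that do not move let the fingers close. It gives the time, the measured TCP pose, the force and the opening at its end, in the units of the state.
- monitor.get_obs(): the state, without advancing time (a new reading comes with each control period).
- eyes.camera(name): name is "side" or "top"; returns (picture, depth): 400x640x3 uint8, red, green, blue; 400x640 float32, m along the optical axis (not along the pixel's ray), 0 where there is no reading.
- eyes.camera_params(name): a dict with "fx", "fy", "cx", "cy" (pixels), "extrinsics" (4x4, takes a point from world to camera coordinates). Camera axes: x right, y down, z forward; pixel columns grow to the right and rows downward; lengths in m; the calibration is good to about 2 mm. A picture is of the moment at which its call begins. camera_params takes no time and is no camera call.
- job.job_done(): hands the job in, once; it reports no verdict.
The state is a dict: "time": time; "q": joint angles; "qd": joint speeds; "joint_efforts": joint torques, N m; "ee_pos": TCP position; "tcp_rot": TCP orientation; "wrist_force": force on the tool from outside, world axes, zero at the start; "torque": the same for the moment, N m; "opening": finger opening in m.
Only numpy, scipy, OpenCV 4.12 (cv2) and the standard library are available. Lean on these libraries where they do the work, as an engineer would, in place of code of your own. Each camera call takes 0.05 s, during which the arm holds its last target.

## Working session

There is one attempt and no reset: what is moved stays moved. The work goes in short steps, Python scripts to look and compute and a tool call to move; the robot and the scene stay as the last step left them, time stands still between calls to the robot, and variables do not carry over. Pictures are saved under pics/ and viewed, and the job is handed in when it is done.

Besides the shell and the picture viewer there is one more tool, called by a JSON object that holds its "op" and its "data", one argument or row to a line. drive_tool: Moves the arm, as the interface text tells. Its arguments: {"type":"object","properties":{"plan":{"type":"array","items":{"type":"array"}},"grip_force":{"type":"number"}},"required":["plan"]}

```bash
mkdir -p pics; ls; python3 - <<'E'
from workcell import monitor, eyes, job
import cv2,numpy as np
print(monitor.get_obs())
for n in ("side","top"):
    p,d=eyes.camera(n); np.savez(f"pics/{n}0.npz",p=p,d=d)
    cv2.imwrite(f"pics/{n}0.png",p[:,:,::-1]); print(n,eyes.camera_params(n))
E
```

```text
pics
{'time': 0.0, 'q': array([-7.19626854e+01,  5.01191565e+00,  1.00342544e+01,  9.51003041e+01,
       -1.02996214e-03,  9.00005176e+01]), 'qd': array([-0.019648  ,  0.03243194,  0.02157242,  0.06196382,  0.0524565 ,
        0.01572512]), 'joint_efforts': array([-8.41813307e-04, -5.20382988e+01,  4.64809513e+01,  1.60295691e-02,
       -3.11749474e-06, -1.84142834e-06]), 'ee_pos': array([ 0.17023192, -0.52277656,  0.25257344]), 'tcp_rot': array([-1.79922035e+02,  1.03066553e-03,  1.80367984e+01]), 'wrist_force': array([-0.04939262, -0.24960876, -0.66365142]), 'torque': array([0.00897909, 0.0015539 , 0.04998025]), 'opening': 0.08552553690301162}
side {'fx': 367.17386404362986, 'fy': 367.17386404362986, 'cx': 314.81680166620436, 'cy': 197.15699609780356, 'extrinsics': array([[ 9.86505671e-01, -1.63726030e-01,  5.90427391e-04,
        -5.71478885e-01],
       [-9.82576687e-02, -5.94913145e-01, -7.97761731e-01,
         1.36092980e-01],
       [ 1.30965615e-01,  7.86938458e-01, -6.02972529e-01,
         1.13285318e+00],
       [ 0.00000000e+00,  0.00000000e+00,  0.00000000e+00,
         1.00000000e+00]])}
top {'fx': 445.7612825361748, 'fy': 445.7612825361748, 'cx': 320.0981034766751, 'cy': 196.7223677077279, 'extrinsics': array([[ 0.01943086, -0.99979234, -0.00614234, -0.00633019],
       [-0.98596032, -0.01814225, -0.16599126,  0.60789683],
       [ 0.16584536,  0.00928146, -0.98610809,  1.29486688],
       [ 0.        ,  0.        ,  0.        ,  1.        ]])}
```

View pics/side0.png

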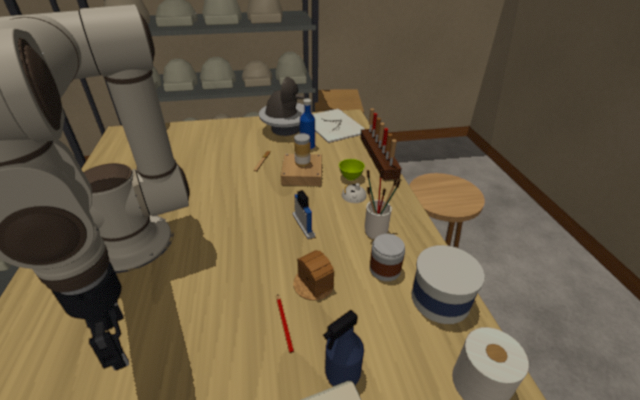

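View pics/top0.png

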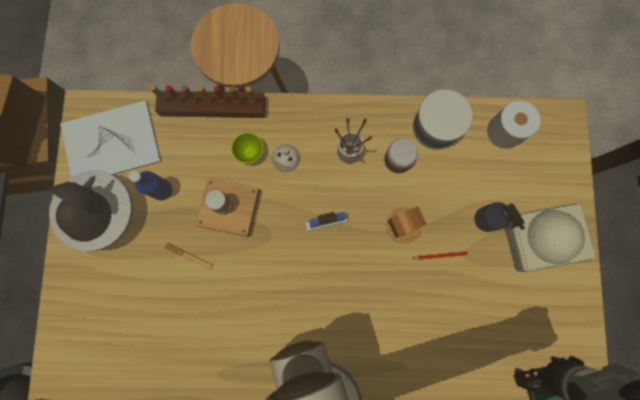

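```bash
cat > h.py <<'E'
import numpy as np,cv2
from workcell import monitor, eyes, job
P={n:eyes.camera_params(n) for n in("side","top")}
def px2w(n,u,v,d=None,z=None):
    p=P[n];E=p["extrinsics"];R=E[:3,:3];t=E[:3,3]
    r=np.array([(u-p["cx"])/p["fx"],(v-p["cy"])/p["fy"],1.0])
    c=-R.T@t; w=R.T@r
    s=d if d is not None else (z-c[2])/w[2]
    return c+s*w
def w2px(n,X):
    p=P[n];E=p["extrinsics"];X=np.asarray(X,float).reshape(-1,3)
    c=X@E[:3,:3].T+E[:3,3]
    return np.c_[c[:,0]/c[:,2]*p["fx"]+p["cx"],c[:,1]/c[:,2]*p["fy"]+p["cy"]]
def cloud(n,d):
    p=P[n];E=p["extrinsics"]
    v,u=np.mgrid[:d.shape[0],:d.shape[1]]
    c=np.stack([(u-p["cx"])/p["fx"]*d,(v-p["cy"])/p["fy"]*d,d],-1)
    w=(c-E[:3,3])@E[:3,:3]
    w[d<=0]=np.nan
    return w
def shot(n,tag):
    p,d=eyes.camera(n); np.savez(f"pics/{n}{tag}.npz",p=p,d=d); return p,d
def crop(p,u0,v0,w,h,s,fn):
    c=cv2.resize(p[v0:v0+h,u0:u0+w,::-1],None,fx=s,fy=s,interpolation=cv2.INTER_CUBIC)
    for i in range(0,w,10):
        cv2.line(c,(i*s,0),(i*s,6),(0,0,255),1)
        if i%20==0: cv2.putText(c,str(u0+i),(i*s,16),0,.35,(0,0,255),1)
    for i in range(0,h,10):
        cv2.line(c,(0,i*s),(6,i*s),(0,0,255),1)
        if i%20==0: cv2.putText(c,str(v0+i),(8,i*s+4),0,.35,(0,0,255),1)
    cv2.imwrite(fn,c)
E
python3 - <<'E'
from h import *
t=np.load("pics/top0.npz");s=np.load("pics/side0.npz")
crop(t["p"],180,160,130,90,6,"pics/t_joist.png")
crop(t["p"],295,180,150,75,5,"pics/t_gs.png")
crop(s["p"],260,125,100,95,6,"pics/s_joist.png")
crop(s["p"],270,180,90,120,5,"pics/s_gs.png")
for n,a in(("top",t),("side",s)):
    w=cloud(n,a["d"]);np.save(f"pics/{n}0w.npy",w)
    p=P[n]["extrinsics"];print(n,-p[:3,:3].T@p[:3,3])
w=np.load("pics/top0w.npy")
for nm,u,v in(("jar",216,201),("joist",229,207),("grip",327,218),("stud",405,223),("mask",286,157),("bowl",248,149),("pot",351,148),("tin",402,153),("pencil",440,255),("bottle",140,178),("spray",490,215),("clay",190,255)):
    print(nm,np.round(w[v,u],3))
E
```

```text
top [ 0.3847375  -0.00731851  1.37774539]
side [ 0.42877453 -0.9040882   0.79198654]
jar [0.573 0.293 0.157]
joist [0.564 0.268 0.101]
grip [ 0.534 -0.016  0.128]
stud [ 0.528 -0.242  0.093]
mask [0.732 0.113 0.04 ]
bowl [0.766 0.238 0.004]
pot [ 0.758 -0.086  0.062]
tin [ 0.735 -0.235  0.099]
pencil [ 0.442 -0.362  0.011]
bottle [0.623 0.487 0.211]
spray [ 0.553 -0.48   0.116]
clay [0.427 0.398 0.011]
```

View pics/t_joist.png

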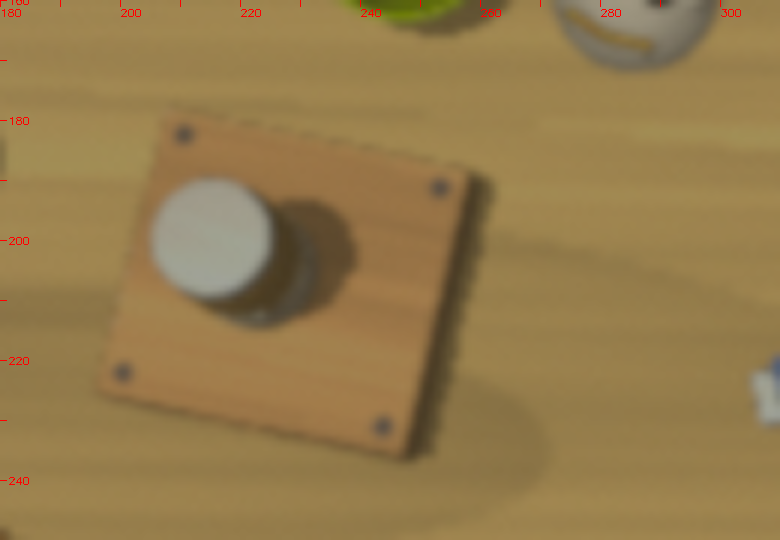

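View pics/t_gs.png

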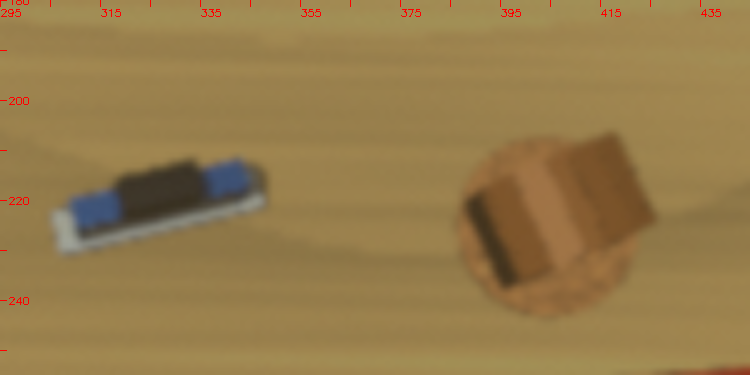

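View pics/s_joist.png

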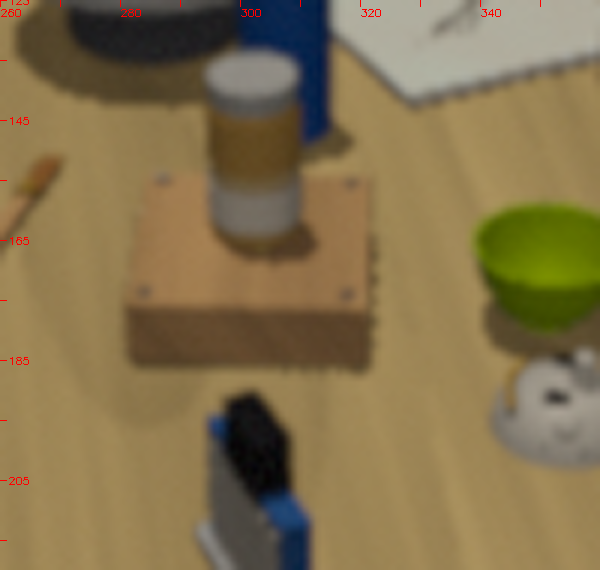

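View pics/s_gs.png

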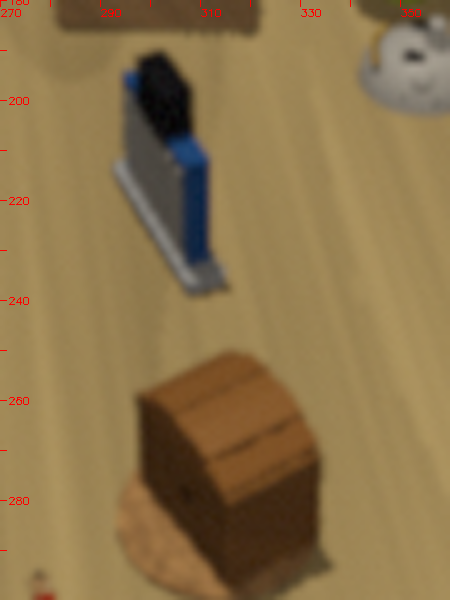

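```bash
cat >> h.py <<'E'
def T(x,y,yaw,pts,z=0):
    a=np.deg2rad(yaw);pts=np.asarray(pts,float)
    return np.c_[x+pts[:,0]*np.cos(a)-pts[:,1]*np.sin(a),y+pts[:,0]*np.sin(a)+pts[:,1]*np.cos(a),pts[:,2]+z]
def circ(r,z,n=48):
    t=np.linspace(0,2*np.pi,n+1);return np.c_[r*np.cos(t),r*np.sin(t),0*t+z]
def box(a,b,z):
    return np.array([[-a,-b,z],[a,-b,z],[a,b,z],[-a,b,z],[-a,-b,z]])/1.0
def overlay(n,p,lines,u0,v0,w,h,s,fn):
    c=cv2.resize(p[v0:v0+h,u0:u0+w,::-1],None,fx=s,fy=s,interpolation=cv2.INTER_CUBIC)
    for L in lines:
        q=((w2px(n,L)-[u0,v0]+.5)*s-.5)
        cv2.polylines(c,[np.round(q).astype(int).reshape(-1,1,2)],False,(255,0,255),1,cv2.LINE_AA)
    cv2.imwrite(fn,c)
def studprof(x0):
    y=np.array([-45,-45,-33,-12,12,33,45,45])
    return None
E
python3 - <<'E'
from h import *
f=lambda u0,v0,s,c:[(u0+(a+.5)/s-.5,v0+(b+.5)/s-.5) for a,b in c]
sc=f(180,160,6,[(184,134),(440,188),(383,426),(122,372)])
S=np.array([px2w("top",u,v,z=.045) for u,v in sc]);print("screws",S.round(4),S.mean(0).round(4))
co=f(180,160,6,[(167,107),(472,170),(407,460),(97,392)])
C=np.array([px2w("top",u,v,z=.045) for u,v in co]);print("corn",C.round(4),C.mean(0).round(4))
for i in range(4): 
    d=C[(i+1)%4]-C[i];print(np.hypot(*d[:2]).round(4),np.degrees(np.arctan2(d[1],d[0])).round(1))
u,v=f(180,160,6,[(211,238)])[0];print("lid",px2w("top",u,v,z=.155))
u,v=f(295,180,5,[(546,227)])[0];print("mat",px2w("top",u,v,z=.005))
w=np.load("pics/top0w.npy")
# stud top points
m=(w[...,2]>.066)&(np.hypot(w[...,0]-.525,w[...,1]+.24)<.08);q=w[m];print(len(q),q.mean(0),q.min(0),q.max(0))
(c,sz,a)=cv2.minAreaRect((q[:,:2]*1000).astype(np.float32));print(c,sz,a)
m=(w[...,2]>.07)&(np.hypot(w[...,0]-.53,w[...,1]+.016)<.08);q=w[m];print(len(q),q.mean(0),q.max(0))
print(cv2.minAreaRect((q[:,:2]*1000).astype(np.float32)))
m=(w[...,2]>.12)&(np.hypot(w[...,0]-.575,w[...,1]-.29)<.06);q=w[m];print(len(q),q.mean(0),q.max(0))
m=(w[...,2]>.115)&(np.hypot(w[...,0]-.53,w[...,1]+.016)<.08);q=w[m];print("grip",len(q),q.mean(0),q.max(0))
print(cv2.minAreaRect((q[:,:2]*1000).astype(np.float32)))
E
```

```text
screws [[0.6485 0.3415 0.045 ]
 [0.623  0.2099 0.045 ]
 [0.5018 0.233  0.045 ]
 [0.5264 0.3653 0.045 ]] [0.5749 0.2874 0.045 ]
corn [[0.6624 0.351  0.045 ]
 [0.6326 0.194  0.045 ]
 [0.485  0.2202 0.045 ]
 [0.5161 0.3772 0.045 ]] [0.574  0.2856 0.045 ]
0.1598 -100.8
0.1499 169.9
0.16 78.8
0.1486 -10.1
lid [0.57785436 0.29720549 0.155     ]
mat [ 0.53187465 -0.25441392  0.005     ]
636 [ 0.53617509 -0.25280538  0.08733932] [ 0.49444319 -0.30632304  0.06673919] [ 0.58082781 -0.20449879  0.10137539]
(538.1085815429688, -256.465087890625) (59.81648635864258, 91.74608612060547) 24.42511558532715
288 [ 0.53687059 -0.01550812  0.10966807] [0.56053247 0.03576178 0.13232282]
((538.2019653320312, -15.468631744384766), (22.31513786315918, 103.37113189697266), 14.810582160949707)
388 [0.5761801  0.29224472 0.15158651] [0.60568072 0.32196506 0.16315255]
grip 135 [ 0.5377804  -0.01556805  0.12728107] [0.55229587 0.00933922 0.13232282]
((538.2310791015625, -15.680442810058594), (22.13400650024414, 47.42564392089844), 15.364058494567871)
```

```bash
cat > ov.py <<'E'
from h import *
def stud(x,y,yaw,z0):
    L=[]
    ys=np.array([-45,-45,-32,-11.5,11.5,32,45,45])/1e3
    zs=np.array([0,72,80.5,88,88,80.5,72,0])/1e3
    for s in(-.03,.03): L.append(T(x,y,yaw,np.c_[0*ys+s,ys,zs],z0))
    for a,b in zip(ys,zs): L.append(T(x,y,yaw,[[-.03,a,b],[.03,a,b]],z0))
    return L
def gauge(x,y,yaw):
    return [T(x,y,yaw,box(.014,.065,0)),T(x,y,yaw,box(.014,.065,.012)),T(x,y,yaw,box(.011,.024,.127)),T(x,y,yaw,box(.011,.024,.085))]
def joist(x,y,yaw): return [T(x,y,yaw,box(.075,.08,z)) for z in(0,.045)]
def jar(x,y,z0): return [T(x,y,0,circ(r,z),z0) for r,z in((.03,0),(.028,.11),(.028,.093),(.03,.093))]
def mat(x,y): return [T(x,y,0,circ(.056,.005))]
E
python3 - <<'E'
from ov import *
t=np.load("pics/top0.npz")["p"];s=np.load("pics/side0.npz")["p"]
A=joist(.5745,.2865,-10.5)+jar(.577,.296,.045)
B=stud(.5365,-.254,24.4,.005)+gauge(.538,-.0155,15)+mat(.532,-.2544)
overlay("top",t,A,180,160,130,90,6,"pics/o1.png")
overlay("side",s,A,260,125,80,70,8,"pics/o2.png")
overlay("top",t,B,295,180,150,75,5,"pics/o3.png")
overlay("side",s,B,270,180,90,120,5,"pics/o4.png")
E
```

```text
(no output)
```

View pics/o1.png

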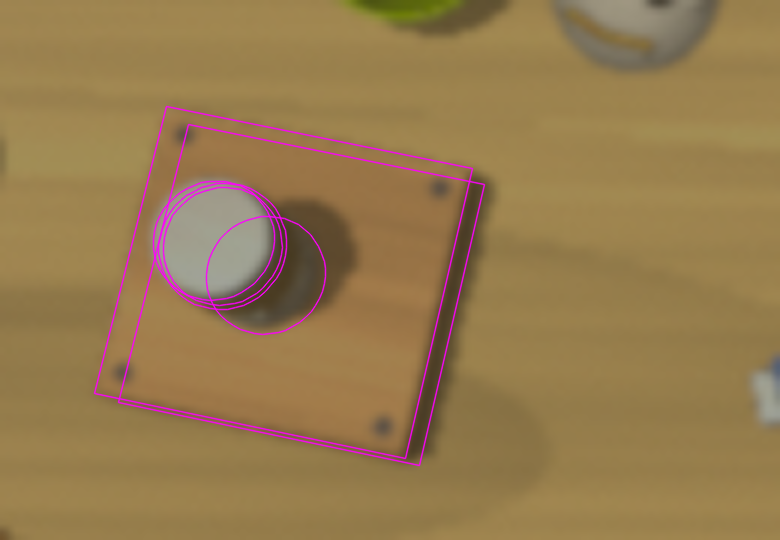

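View pics/o2.png

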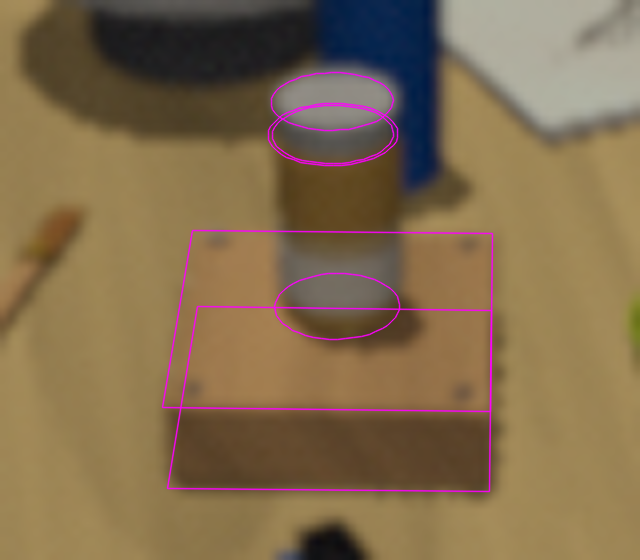

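View pics/o3.png

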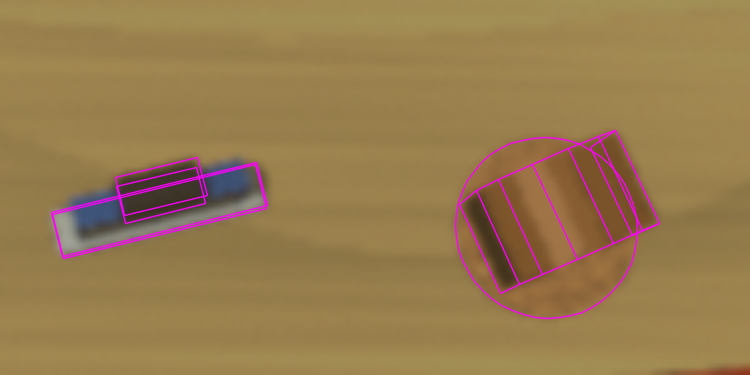

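View pics/o4.png

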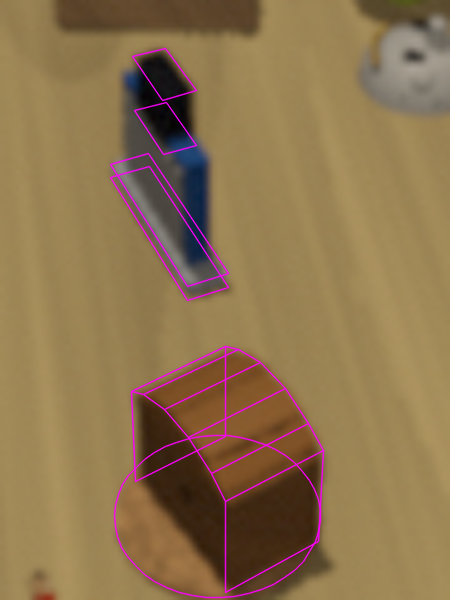

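{"op": "drive_tool", "data": {
  "plan": [
    [1,[0.02,0.04,0],0],
    [1,[0.02,0.04,0],0],
    [1,[0.02,0.04,0],0],
    [1,[0.02,0.04,0],0],
    [1,[0.02,0.04,0],0],
    [1,[0.02,0.04,0],0],
    [1,[0.02,0.04,0],0],
    [1,[0.02,0.04,0],0],
    [1,[0.02,0.04,0],0],
    [1,[0.02,0.04,0],0]
  ],
  "grip_force": 40
}}

```text
time: 1.35
ee_pos: [0.3706, -0.1216, 0.2531]
tcp_rot: [-180.0, 0.0, 18.0]
wrist_force: [0.8, -1.3, 0.4]
opening: 0.0853
```

{"op": "drive_tool", "data": {
  "plan": [
    [1,[0.02,0.04,0],0],
    [1,[0.02,0.04,0],0],
    [1,[0.02,0.04,0],0],
    [1,[0.02,0.04,0],0],
    [1,[0.02,0.04,0],0],
    [1,[0.02,0.04,0],0],
    [1,[0.02,0.04,0],0],
    [1,[0.02,0.04,0],0],
    [1,[0.02,0.04,0],0],
    [1,[0.02,0.04,0],0]
  ]
}}

```text
time: 2.6
ee_pos: [0.5845, 0.2415, 0.2528]
tcp_rot: [-178.3, 0.1, 21.8]
wrist_force: [0.1, 0.3, 0.7]
opening: 0.0852
```

{"op": "drive_tool", "data": {
  "plan": [
    [1,[0,0,0],0],
    [1,[0,0,0],0]
  ]
}}

```text
time: 2.85
ee_pos: [0.5836, 0.2403, 0.2528]
tcp_rot: [-178.4, 0.1, 21.8]
wrist_force: [-0.6, -0.2, 0.7]
opening: 0.0851
```

{"op": "drive_tool", "data": {
  "plan": [
    [1,[-0.003,0.029,0],0],
    [1,[-0.003,0.029,-0.02],0],
    [1,[0,0,0],0]
  ]
}}

```text
time: 3.22
ee_pos: [0.5866, 0.2777, 0.2304]
tcp_rot: [-177.3, 0.2, 24.3]
wrist_force: [-0.7, -0.3, -0.7]
opening: 0.0853
```

```bash
python3 - <<'E'
from h import *
o=monitor.get_obs();print(o["q"].round(2),o["qd"].round(2),o["ee_pos"].round(4),o["tcp_rot"].round(2))
E
```

```text
[ 24.25  19.    23.89  95.13   2.68 179.94] [-1.03 -1.07  1.26  1.84 -0.7  -0.14] [0.5866 0.2777 0.2304] [-177.32    0.24   24.31]
```

{"op": "drive_tool", "data": {
  "plan": [
    [1,[0,0,0.01],9],
    [1,[0,0,0.01],9],
    [1,[0,0,0],9],
    [1,[0,0,0],9],
    [1,[0,0,0],9],
    [1,[0,0,0],9],
    [1,[0,0,0],9],
    [1,[0,0,0],0]
  ]
}}

```text
time: 4.22
ee_pos: [0.5873, 0.2766, 0.2531]
tcp_rot: [-177.3, 0.0, 87.1]
wrist_force: [-0.2, -0.2, 0.4]
opening: 0.0853
```

{"op": "drive_tool", "data": {
  "plan": [
    [1,[0,0,0],10.6],
    [1,[0,0,0],10.6],
    [1,[0,0,0],10.6],
    [1,[0,0,0],10.6],
    [1,[0,0,0],10.6],
    [1,[0,0,0],10.6],
    [1,[0,0,0],10.6],
    [1,[0,0,0],10.6],
    [1,[0,0,0],10.6],
    [1,[0,0,0],10.6]
  ]
}}

```text
time: 5.48
ee_pos: [0.5873, 0.2765, 0.2532]
tcp_rot: [-177.3, 0.0, -166.7]
wrist_force: [-0.2, 0.3, 0.0]
opening: 0.0854
```

```bash
python3 - <<'E'
from h import *
o=monitor.get_obs();print(o["q"].round(2),o["ee_pos"].round(4),o["tcp_rot"].round(2))
E
```

```text
[26.26 20.02 27.75 98.3  -2.6  12.98] [0.5873 0.2765 0.2532] [-1.7734e+02  3.0000e-02 -1.6671e+02]
```

{"op": "drive_tool", "data": {
  "plan": [
    [1,[0,0,0],10.6],
    [1,[0,0,0],10.6],
    [1,[0,0,0],10.6],
    [1,[0,0,0],10.6],
    [1,[0,0,0],10.6],
    [1,[0,0,0],10.6],
    [1,[0,0,0],10.6],
    [1,[0,0,0],10.6],
    [1,[0,0,0],10.6],
    [1,[0,0,0],10.6]
  ]
}}

```text
time: 6.72
ee_pos: [0.5873, 0.2764, 0.2533]
tcp_rot: [-177.3, 0.0, -60.7]
wrist_force: [-0.2, -0.5, 0.3]
opening: 0.085
```

{"op": "drive_tool", "data": {
  "plan": [
    [1,[0,0,0],10.6],
    [1,[0,0,0],10.6],
    [1,[0,0,0],10.6],
    [1,[0,0,0],10.6],
    [1,[0,0,0],10.6],
    [1,[0,0,0],10.6],
    [1,[0,0,0],10.6],
    [1,[0,0,0],10.6],
    [1,[0,0,0],5]
  ]
}}

```text
time: 7.85
ee_pos: [0.5773, 0.2966, 0.253]
tcp_rot: [-178.4, 0.1, 26.2]
wrist_force: [-1.1, -0.0, -0.3]
opening: 0.0854
```

```bash
python3 - <<'E'
from h import *
o=monitor.get_obs();print(o["q"].round(2),o["ee_pos"].round(4),o["tcp_rot"].round(2))
E
```

```text
[  26.53   19.47   27.04   97.64    1.63 -179.65] [0.5773 0.2966 0.253 ] [-1.7837e+02  8.0000e-02  2.6180e+01]
```

{"op": "drive_tool", "data": {
  "plan": [
    [1,[0,0,0],6]
  ]
}}

```text
time: 7.98
ee_pos: [0.5626, 0.3225, 0.2531]
tcp_rot: [-179.6, 0.1, 29.4]
wrist_force: [-0.1, 0.7, -0.2]
opening: 0.0854
```

{"op": "drive_tool", "data": {
  "plan": [
    [1,[0,0,0],0]
  ]
}}

```text
time: 8.1
ee_pos: [0.5616, 0.3242, 0.2533]
tcp_rot: [-179.5, 0.1, 29.5]
wrist_force: [0.0, -0.7, 0.3]
opening: 0.0851
```

{"op": "drive_tool", "data": {
  "plan": [
    [1,[0,0,0],2.2],
    [1,[0,0,0],-10],
    [1,[0,0,0],-10]
  ]
}}

```text
time: 8.48
ee_pos: [0.5573, 0.3315, 0.2533]
tcp_rot: [180.0, 0.1, 10.3]
wrist_force: [-0.9, -0.3, 0.1]
opening: 0.0856
```

```bash
python3 - <<'E'
from h import *
o=monitor.get_obs();print(o["q"].round(2),o["ee_pos"].round(4),o["tcp_rot"].round(2))
E
```

```text
[ 3.0740e+01  1.9400e+01  2.6990e+01  9.7670e+01  1.0000e-02 -1.5954e+02] [0.5573 0.3315 0.2533] [1.7998e+02 8.0000e-02 1.0280e+01]
```

{"op": "drive_tool", "data": {
  "plan": [
    [1,[0.01,-0.017,0],-10],
    [1,[0.01,-0.017,0],-10],
    [1,[0,0,0],-10],
    [1,[0,0,0],-10],
    [1,[0,0,0],-10],
    [1,[0,0,0],-10],
    [1,[0,0,0],0]
  ]
}}

```text
time: 9.35
ee_pos: [0.5773, 0.2974, 0.2533]
tcp_rot: [180.0, 0.1, -49.3]
wrist_force: [0.2, -0.3, 0.7]
opening: 0.0857
```

```bash
python3 - <<'E'
from h import *
p,d=shot("side","1");crop(p,250,80,120,110,5,"pics/s1.png")
p,d=shot("top","1");crop(p,160,130,130,110,5,"pics/t1.png")
E
```

```text
(no output)
```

View pics/s1.png

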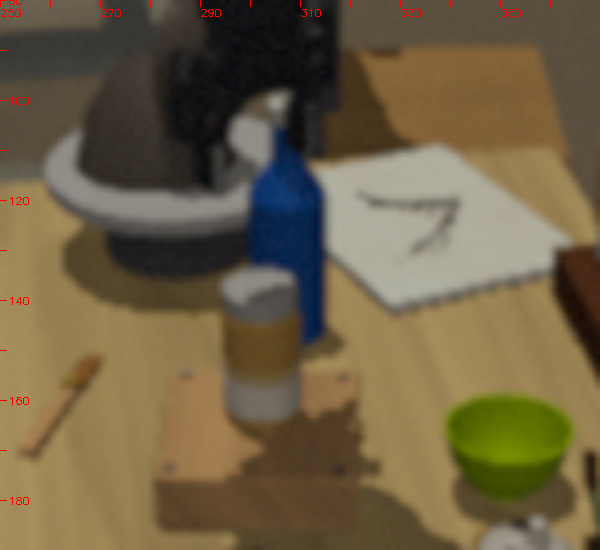

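{"op": "drive_tool", "data": {
  "plan": [
    [1,[0,0,-0.03],0],
    [1,[0,0,-0.03],0],
    [1,[0,0,-0.03],0],
    [1,[0,0,-0.03],0],
    [1,[0,0,-0.013],0],
    [1,[0,0,0],0],
    [0.5,[0,0,0],0],
    [0.5,[0,0,0],0],
    [0.5,[0,0,0],0],
    [0.5,[0,0,0],0]
  ],
  "grip_force": 40
}}

```text
time: 10.7
ee_pos: [0.5778, 0.298, 0.1221]
tcp_rot: [-179.9, 0.0, -49.3]
wrist_force: [-0.9, -0.9, 7.5]
opening: 0.0593
```

{"op": "drive_tool", "data": {
  "plan": [
    [0.5,[0,0,0.01],0],
    [0.5,[0,0,0.04],0],
    [0.5,[-0.01,-0.01,0.03],0],
    [0.5,[-0.03,-0.03,0],0],
    [0.5,[-0.03,-0.03,0],0],
    [0.5,[-0.03,-0.03,0],0],
    [0.5,[-0.03,-0.03,0],0],
    [0.5,[-0.03,-0.03,-0.01],0],
    [0.5,[-0.018,-0.018,-0.03],0],
    [0.5,[0,0,-0.03],0]
  ]
}}

```text
time: 11.95
ee_pos: [0.3984, 0.1188, 0.1305]
tcp_rot: [-179.9, 0.0, -49.3]
wrist_force: [-0.3, 1.3, -3.6]
opening: 0.0594
```

```bash
python3 - <<'E'
from h import *
p,d=shot("side","2");crop(p,180,100,160,120,5,"pics/s2.png")
o=monitor.get_obs();print(o["q"].round(2),o["ee_pos"].round(4),o["wrist_force"].round(2),o["opening"])
E
```

```text
[ 1.6600e+01 -1.4110e+01 -2.1810e+01  8.2550e+01  7.0000e-02 -1.1407e+02] [0.3974 0.1188 0.1264] [-0.59 -0.34 -8.96] 0.059005891176268616
```

View pics/s2.png

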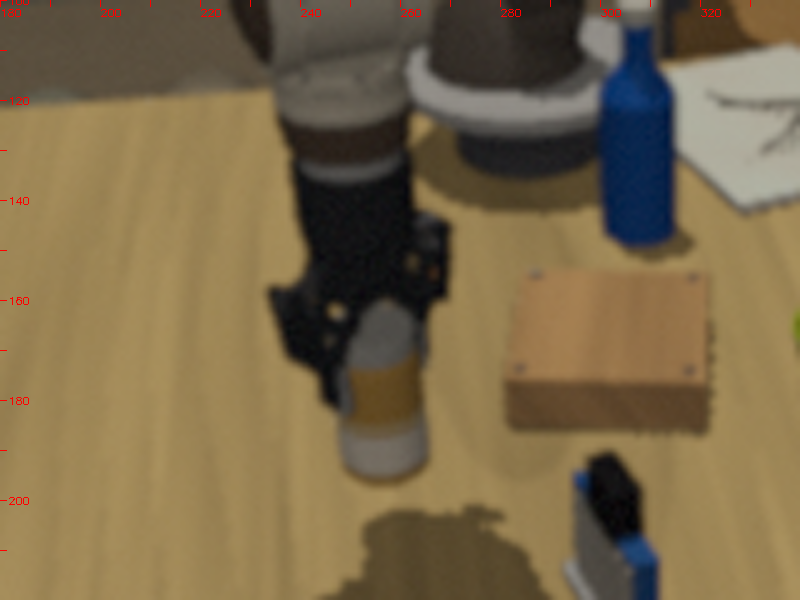

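{"op": "drive_tool", "data": {
  "plan": [
    [0.5,[0,0,-0.03],0],
    [0.5,[0,0,-0.012],0],
    [0.5,[0,0,-0.004],0],
    [0.5,[0,0,0],0]
  ]
}}

```text
time: 12.5
ee_pos: [0.3996, 0.1199, 0.085]
tcp_rot: [-180.0, 0.1, -49.3]
wrist_force: [-0.1, 0.4, -4.6]
opening: 0.0593
```

{"op": "drive_tool", "data": {
  "plan": [
    [0.5,[0,0,-0.004],0],
    [0.5,[0,0,-0.002],0],
    [0.5,[0,0,0],0]
  ]
}}

```text
time: 12.88
ee_pos: [0.3992, 0.1198, 0.0783]
tcp_rot: [180.0, 0.1, -49.3]
wrist_force: [-0.7, -0.2, -2.3]
opening: 0.059
```

```bash
python3 - <<'E'
from h import *
o=monitor.get_obs();print(o["ee_pos"].round(4),o["wrist_force"].round(2),o["torque"])
E
```

```text
[0.3992 0.1198 0.0783] [-0.67 -0.25 -2.33] [ 0.00978993 -0.04437482  0.01340349]
```

{"op": "drive_tool", "data": {
  "plan": [
    [0.5,[0,0,-0.0015],0],
    [0.5,[0,0,0],0],
    [0.8,[0,0,0],0],
    [1,[0,0,0],0],
    [1,[0,0,0],0],
    [1,[0,0,0],0]
  ]
}}

```text
time: 13.62
ee_pos: [0.3993, 0.1197, 0.0768]
tcp_rot: [180.0, 0.1, -49.3]
wrist_force: [-0.0, -0.6, 0.9]
opening: 0.0855
```

{"op": "drive_tool", "data": {
  "plan": [
    [1,[0,0,0.03],0],
    [1,[0,0,0.04],0],
    [1,[0,0,0.05],0],
    [1,[0.014,-0.038,0],-4],
    [1,[0.014,-0.038,0],-4],
    [1,[0.014,-0.038,0],-4],
    [1,[0.014,-0.038,0],-4],
    [1,[0.014,-0.038,0],0],
    [1,[0.014,-0.038,0],0],
    [1,[0.014,-0.038,0],0]
  ]
}}

```text
time: 14.88
ee_pos: [0.4976, -0.1476, 0.1968]
tcp_rot: [-180.0, 0.1, -65.3]
wrist_force: [0.6, 0.1, 0.0]
opening: 0.0857
```

{"op": "drive_tool", "data": {
  "plan": [
    [1,[0.014,-0.038,0],0],
    [1,[0.014,-0.038,0],0],
    [1,[0.011,-0.032,0],0],
    [1,[0,0,-0.02],0],
    [1,[0,0,0],0]
  ]
}}

```text
time: 15.5
ee_pos: [0.5356, -0.2543, 0.175]
tcp_rot: [179.9, 0.2, -65.3]
wrist_force: [0.2, -0.1, 0.5]
opening: 0.0855
```

```bash
python3 - <<'E'
from ov import *
o=monitor.get_obs();print(o["q"].round(1),o["ee_pos"].round(4),o["tcp_rot"].round(2))
p,d=shot("side","3");overlay("side",p,stud(.5365,-.254,24.4,.005),240,170,130,130,5,"pics/s3.png")
w=cloud("side",d);m=(np.hypot(w[...,0]-.399,w[...,1]-.12)<.05)&(w[...,2]>.095);print(w[m].mean(0),m.sum())
E
```

```text
[ -25.4   10.2    7.2   87.2    0.  -140.1] [ 0.5356 -0.2543  0.175 ] [179.88   0.22 -65.32]
[0.39928944 0.1114146  0.10734808] 176
```

View pics/s3.png

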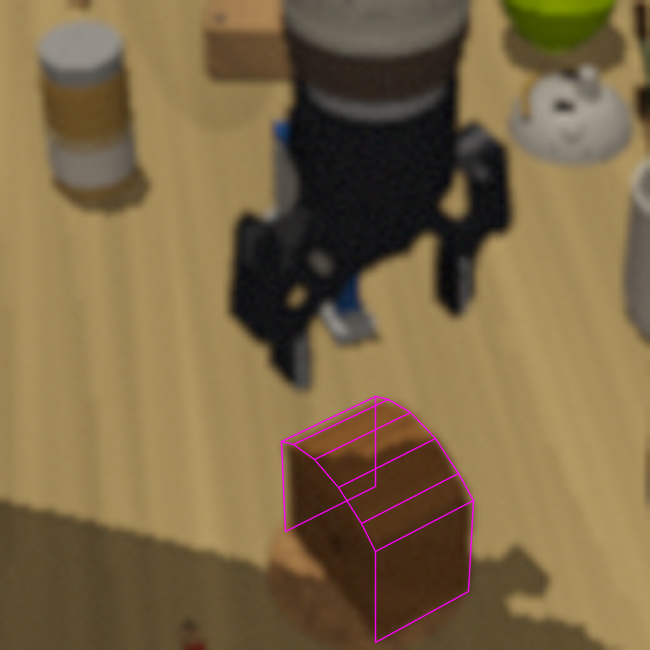

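{"op": "drive_tool", "data": {
  "plan": [
    [1,[0.001,0,-0.03],0],
    [1,[0,0,-0.03],0],
    [1,[0,0,-0.03],0],
    [1,[0,0,-0.025],0],
    [1,[0,0,0],0],
    [0.5,[0,0,0],0],
    [0.5,[0,0,0],0],
    [0.5,[0,0,0],0],
    [0.5,[0,0,0],0]
  ]
}}

```text
time: 16.68
ee_pos: [0.538, -0.2546, 0.0639]
tcp_rot: [-179.9, -0.0, -65.3]
wrist_force: [-0.8, 1.2, 6.3]
opening: 0.0595
```

{"op": "drive_tool", "data": {
  "plan": [
    [0.5,[0,0,0.015],0],
    [0.5,[0,0,0.04],0],
    [0.5,[0,0,0.05],0],
    [0.5,[0,0,0.05],0],
    [0.5,[0,0.02,0],2],
    [0.5,[0.003,0.04,0],4],
    [0.5,[0.003,0.04,0],4],
    [0.5,[0.003,0.04,0],4],
    [0.5,[0.003,0.04,0],4],
    [0.5,[0.003,0.04,0],4]
  ]
}}

```text
time: 17.92
ee_pos: [0.5515, -0.0323, 0.2158]
tcp_rot: [179.9, 0.2, -43.1]
wrist_force: [1.1, -0.6, -3.3]
opening: 0.0593
```

{"op": "drive_tool", "data": {
  "plan": [
    [0.5,[0.003,0.04,0],4],
    [0.5,[0.003,0.04,0],4],
    [0.5,[0.003,0.04,0],4],
    [0.5,[0.003,0.04,0],4],
    [0.5,[0.003,0.04,0],4],
    [0.5,[0.003,0.04,0],4],
    [0.5,[0.003,0.04,0],4],
    [0.5,[0.001,0.03,0],4],
    [0.5,[0,0.01,0],0.8],
    [0.5,[0,0,0],0]
  ]
}}

```text
time: 19.18
ee_pos: [0.5736, 0.2861, 0.216]
tcp_rot: [179.9, 0.1, -10.5]
wrist_force: [-0.3, -1.1, -3.1]
opening: 0.0595
```

```bash
python3 - <<'E'
from ov import *
o=monitor.get_obs();e=o["ee_pos"];print(o["q"].round(1),e.round(4),o["tcp_rot"].round(2),o["wrist_force"].round(2))
p,d=shot("side","4");overlay("side",p,stud(e[0],e[1],o["tcp_rot"][2]+90,e[2]-.0589)+joist(.5745,.2865,-10.5),240,60,130,130,5,"pics/s4.png")
E
```

```text
[  26.5   17.4   20.3   93.1    0.  -143.1] [0.5736 0.2861 0.216 ] [ 1.7993e+02  1.5000e-01 -1.0450e+01] [-0.29 -1.09 -3.12]
```

View pics/s4.png

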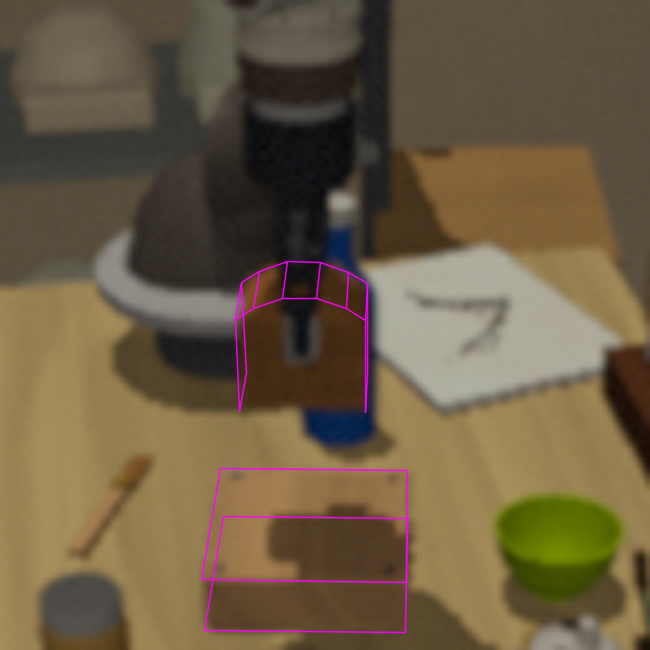

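{"op": "drive_tool", "data": {
  "plan": [
    [0.5,[0.0015,0,-0.03],0],
    [0.5,[0,0,-0.035],0],
    [0.5,[0,0,-0.025],0],
    [0.5,[0,0,-0.012],0],
    [0.5,[0,0,-0.004],0],
    [0.5,[0,0,0],0]
  ]
}}

```text
time: 19.98
ee_pos: [0.576, 0.2856, 0.1116]
tcp_rot: [-180.0, 0.0, -10.5]
wrist_force: [0.5, 0.6, -4.4]
opening: 0.0596
```

{"op": "drive_tool", "data": {
  "plan": [
    [0.5,[0,0,-0.004],0],
    [0.5,[0,0,-0.002],0],
    [0.5,[0,0,0],0]
  ]
}}

```text
time: 20.35
ee_pos: [0.5757, 0.2858, 0.1047]
tcp_rot: [180.0, 0.1, -10.5]
wrist_force: [-0.7, -1.0, -3.1]
opening: 0.0595
```

```bash
python3 - <<'E'
from ov import *
o=monitor.get_obs();e=o["ee_pos"];print(o["q"].round(1),e.round(4),o["tcp_rot"].round(2),o["wrist_force"].round(2))
p,d=shot("side","5");overlay("side",p,stud(e[0],e[1],o["tcp_rot"][2]+90,.045)+joist(.5745,.2865,-10.5),260,95,90,100,6,"pics/s5.png")
E
```

```text
[  26.4   17.4    8.    80.7    0.  -143.1] [0.5757 0.2858 0.1047] [ 1.7999e+02  8.0000e-02 -1.0480e+01] [-0.71 -1.01 -3.1 ]
```

View pics/s5.png

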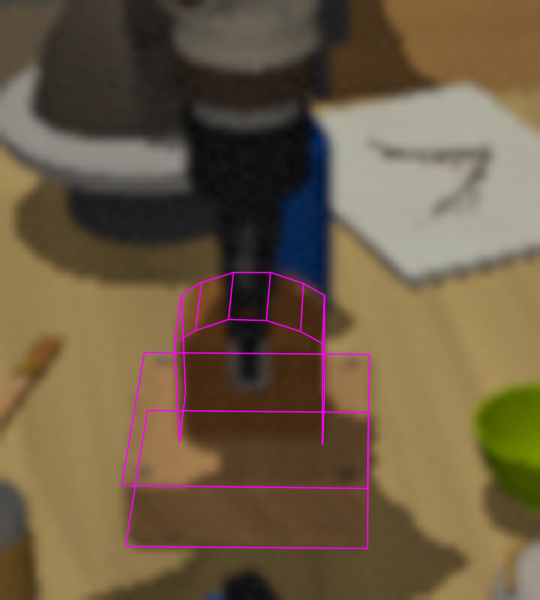

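{"op": "drive_tool", "data": {
  "plan": [
    [0.5,[0,0,-0.0015],0],
    [0.5,[0,0,0],0],
    [0.8,[0,0,0],0],
    [1,[0,0,0],0],
    [1,[0,0,0],0],
    [1,[0,0,0],0],
    [1,[0,0,0.03],0],
    [1,[0,0,0.04],0],
    [1,[0,0,0.05],0]
  ]
}}

```text
time: 21.52
ee_pos: [0.5753, 0.2855, 0.2237]
tcp_rot: [179.9, 0.2, -10.5]
wrist_force: [0.7, -0.5, 0.7]
opening: 0.0854
```

{"op": "drive_tool", "data": {
  "plan": [
    [1,[-0.029,-0.028,0],-6],
    [1,[-0.029,-0.028,0],-6],
    [1,[-0.029,-0.028,0],-6],
    [1,[-0.029,-0.028,0],-6],
    [1,[-0.03,-0.027,0],-6],
    [1,[-0.03,-0.027,-0.02],-5],
    [1,[0,0,-0.02],0],
    [1,[0,0,0],0]
  ]
}}

```text
time: 22.52
ee_pos: [0.3991, 0.1194, 0.1826]
tcp_rot: [179.9, 0.1, -45.5]
wrist_force: [-0.3, -0.1, 0.3]
opening: 0.0854
```

```bash
python3 - <<'E'
from ov import *
o=monitor.get_obs();e=o["ee_pos"];print(o["q"].round(1),e.round(4),o["tcp_rot"].round(2),o["wrist_force"].round(2))
p,d=shot("top","6");overlay("top",p,stud(.5755,.2857,79.5,.045)+joist(.5745,.2865,-10.5)+mat(.532,-.2544),180,150,250,110,3,"pics/t6.png")
overlay("top",p,stud(.5755,.2857,79.5,.045)+joist(.5745,.2865,-10.5),180,160,100,90,7,"pics/t6b.png")
overlay("top",p,mat(.532,-.2544),370,190,70,60,8,"pics/t6c.png")
p,d=shot("side","6");overlay("side",p,stud(.5755,.2857,79.5,.045)+joist(.5745,.2865,-10.5),260,95,90,100,6,"pics/s6.png")
overlay("side",p,mat(.532,-.2544),280,240,70,70,8,"pics/s6c.png")
E
```

```text
[ 1.660e+01 -1.410e+01 -1.560e+01  8.860e+01  1.000e-01 -1.179e+02] [0.3991 0.1194 0.1826] [ 1.7994e+02  1.1000e-01 -4.5500e+01] [-0.31 -0.1   0.28]
```

View pics/t6b.png

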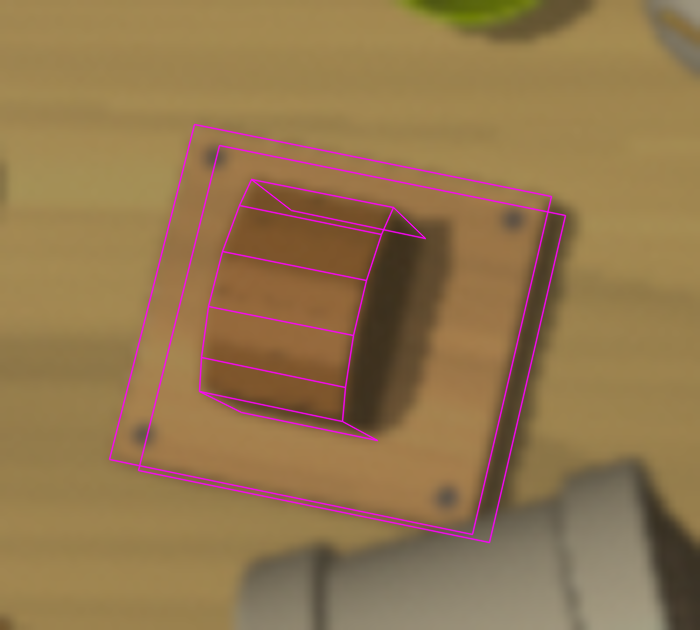

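View pics/s6.png

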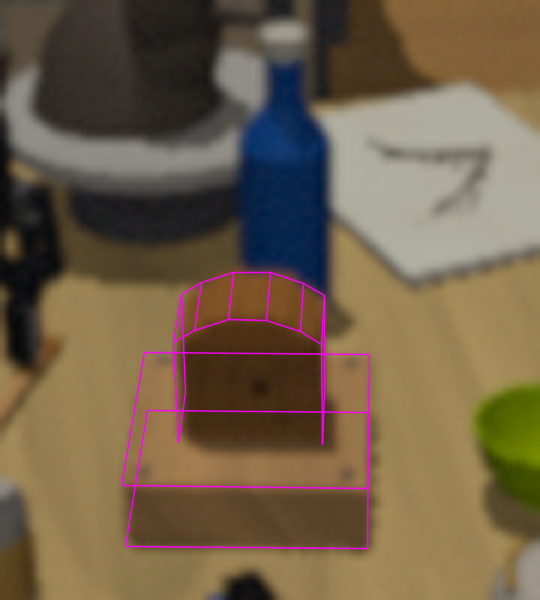

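View pics/t6c.png

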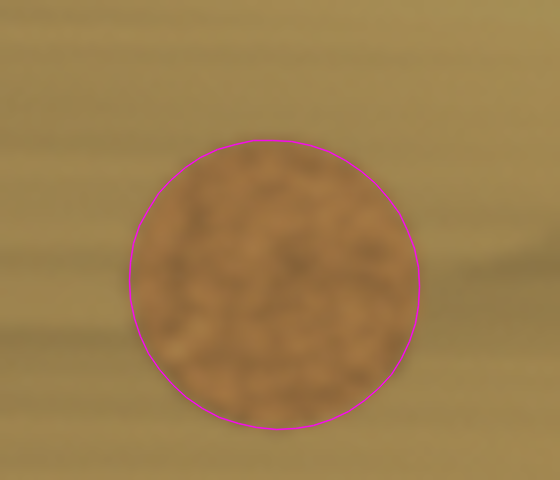

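View pics/s6c.png

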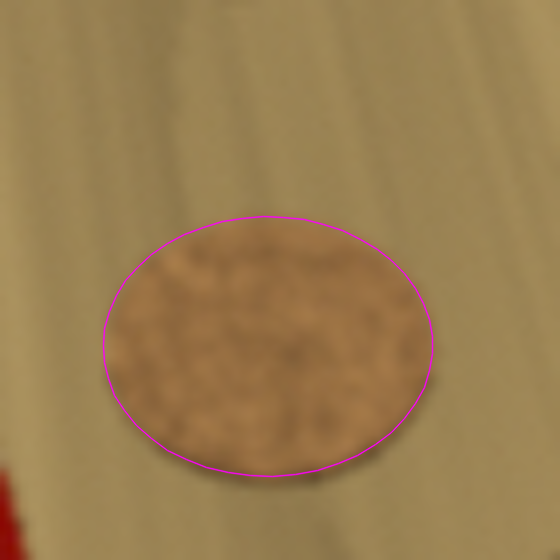

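{"op": "drive_tool", "data": {
  "plan": [
    [1,[0,0,-0.03],0],
    [1,[0,0,-0.04],0],
    [1,[0,0,-0.03],0],
    [1,[0,0,-0.003],0],
    [1,[0,0,0],0],
    [0.5,[0,0,0],0],
    [0.5,[0,0,0],0],
    [0.5,[0,0,0],0],
    [0.5,[0,0,0],0]
  ]
}}

```text
time: 23.75
ee_pos: [0.4003, 0.1198, 0.0818]
tcp_rot: [-179.9, 0.0, -45.5]
wrist_force: [-2.0, -1.9, 5.4]
opening: 0.059
```

{"op": "drive_tool", "data": {
  "plan": [
    [0.5,[0,0,0.015],0],
    [0.5,[0,0,0.045],0],
    [0.5,[0,0,0.05],0],
    [0.5,[0.007,-0.02,0.03],0],
    [0.5,[0.014,-0.04,0],0],
    [0.5,[0.014,-0.04,0],0],
    [0.5,[0.014,-0.04,0],0],
    [0.5,[0.014,-0.04,0],0],
    [0.5,[0.014,-0.04,0],0],
    [0.5,[0.014,-0.04,0],0]
  ]
}}

```text
time: 25.0
ee_pos: [0.491, -0.1417, 0.2212]
tcp_rot: [-180.0, 0.1, -45.5]
wrist_force: [1.2, 0.4, -2.8]
opening: 0.0587
```

{"op": "drive_tool", "data": {
  "plan": [
    [0.5,[0.014,-0.04,0],0],
    [0.5,[0.014,-0.04,0],0],
    [0.5,[0.014,-0.034,-0.02],0],
    [0.5,[0,0,-0.03],0],
    [0.5,[0,0,-0.03],0],
    [0.5,[0,0,0],0]
  ]
}}

```text
time: 25.75
ee_pos: [0.5316, -0.2538, 0.1385]
tcp_rot: [179.9, 0.3, -45.5]
wrist_force: [-0.8, -0.7, -3.4]
opening: 0.0589
```

```bash
python3 - <<'E'
from ov import *
o=monitor.get_obs();e=o["ee_pos"];print(o["q"].round(1),e.round(4),o["tcp_rot"].round(2),o["wrist_force"].round(2))
p,d=shot("side","7");overlay("side",p,mat(.532,-.2544)+jar(e[0],e[1],e[2]-.077),250,190,110,110,6,"pics/s7.png")
E
```

```text
[ -25.5    9.9    2.8   83.3    0.  -160. ] [ 0.5316 -0.2538  0.1385] [179.91   0.32 -45.5 ] [-0.77 -0.7  -3.38]
```

View pics/s7.png

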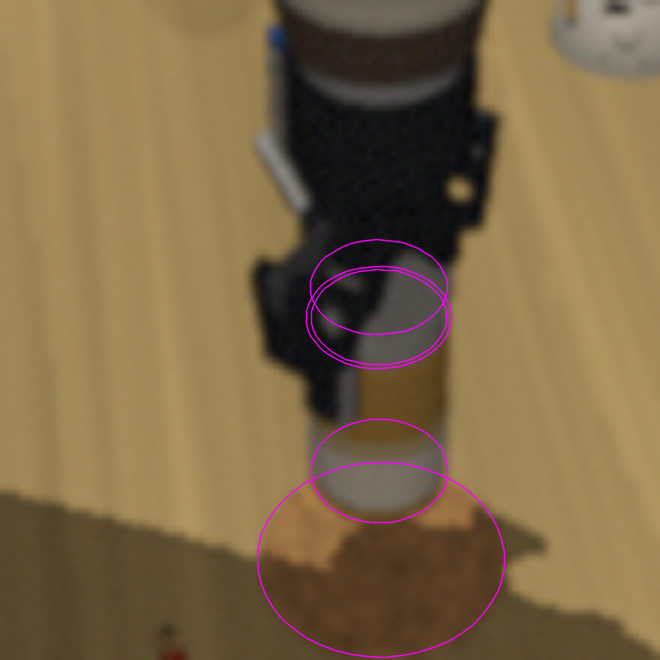

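{"op": "drive_tool", "data": {
  "plan": [
    [0.5,[0,-0.001,-0.02],0],
    [0.5,[0,0,-0.016],0],
    [0.5,[0,0,-0.008],0],
    [0.5,[0,0,-0.004],0],
    [0.5,[0,0,0],0]
  ]
}}

```text
time: 26.42
ee_pos: [0.5328, -0.2552, 0.0926]
tcp_rot: [180.0, 0.1, -45.5]
wrist_force: [-0.2, 0.6, -3.1]
opening: 0.0589
```

{"op": "drive_tool", "data": {
  "plan": [
    [0.5,[0,0,-0.005],0],
    [0.5,[0,0,-0.002],0],
    [0.5,[0,0,0],0]
  ]
}}

```text
time: 26.8
ee_pos: [0.5332, -0.2556, 0.0869]
tcp_rot: [-180.0, -0.0, -45.5]
wrist_force: [-3.2, 0.1, 6.2]
opening: 0.059
```

{"op": "drive_tool", "data": {
  "plan": [
    [0.5,[0,0,0.001],0],
    [0.8,[0,0,0],0],
    [1,[0,0,0],0],
    [1,[0,0,0],0],
    [1,[0,0,0.03],0],
    [1,[0,0,0.05],0],
    [1,[0,0,0.05],0],
    [1,[0,0.03,0],-5],
    [1,[0,0.04,0],-5],
    [1,[0,0.04,0],-5]
  ]
}}

```text
time: 28.05
ee_pos: [0.5327, -0.1443, 0.2163]
tcp_rot: [-180.0, 0.1, -60.7]
wrist_force: [1.1, -0.0, 0.3]
opening: 0.0851
```

{"op": "drive_tool", "data": {
  "plan": [
    [1,[0,0.04,0],-5],
    [1,[0.003,0.04,0],-5],
    [1,[0.003,0.04,0],-5],
    [1,[0,0.01,0],0],
    [1,[0,0,0],0]
  ]
}}

```text
time: 28.68
ee_pos: [0.5387, -0.0151, 0.2163]
tcp_rot: [180.0, 0.1, -75.4]
wrist_force: [-1.5, -1.0, 0.2]
opening: 0.0853
```

```bash
python3 - <<'E'
from ov import *
o=monitor.get_obs();e=o["ee_pos"];print(o["q"].round(1),e.round(4),o["tcp_rot"].round(2),o["wrist_force"].round(2))
p,d=shot("top","8");overlay("top",p,mat(.532,-.2544)+jar(.532,-.2544,.005),370,180,80,80,7,"pics/t8.png")
p,d=shot("side","8");overlay("side",p,mat(.532,-.2544)+jar(.532,-.2544,.005),260,190,90,120,5,"pics/s8.png")
E
```

```text
[-1.600e+00  2.900e+00  3.700e+00  9.090e+01  1.000e-01 -1.063e+02] [ 0.5387 -0.0151  0.2163] [ 1.7999e+02  7.0000e-02 -7.5350e+01] [-1.5  -0.99  0.25]
```

View pics/t8.png

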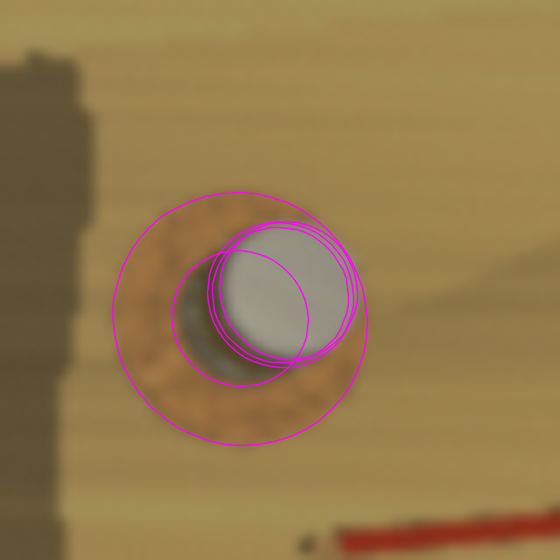

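View pics/s8.png

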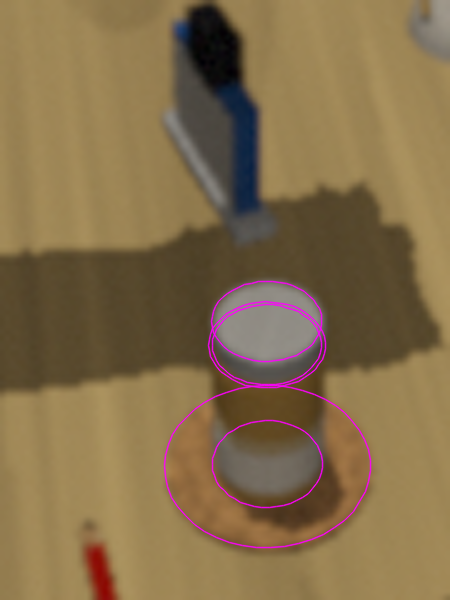

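{"op": "drive_tool", "data": {
  "plan": [
    [1,[0,0,-0.03],0.4],
    [1,[0,0,-0.03],0],
    [1,[0,0,-0.03],0],
    [1,[0,0,-0.013],0],
    [1,[0,0,0],0],
    [0.4,[0,0,0],0],
    [0.2,[0,0,0],0],
    [0.2,[0,0,0],0],
    [0.1,[0,0,0],0],
    [0.1,[0,0,0],0]
  ],
  "grip_force": 30
}}

```text
time: 30.02
ee_pos: [0.5389, -0.0152, 0.1138]
tcp_rot: [-180.0, 0.1, -75.1]
wrist_force: [-1.5, -0.0, 4.0]
opening: 0.0217
```

{"op": "drive_tool", "data": {
  "plan": [
    [0.1,[0,0,0],0],
    [0.1,[0,0,0],0]
  ]
}}

```text
time: 30.28
ee_pos: [0.5389, -0.0152, 0.1138]
tcp_rot: [-180.0, 0.1, -75.1]
wrist_force: [-1.8, -0.6, 5.2]
opening: 0.0216
```

{"op": "drive_tool", "data": {
  "plan": [
    [0.1,[0,0,0.01],0],
    [0.1,[0,0,0.04],0],
    [0.1,[0,0,0.05],0],
    [0.1,[0,0,0.04],0],
    [0.1,[0,-0.015,0.015],-10.5],
    [0.1,[-0.007,-0.03,0.015],-10.5],
    [0.1,[-0.007,-0.03,0.015],-10.5],
    [0.1,[-0.007,-0.03,0.015],-10.5],
    [0.1,[-0.007,-0.03,0.015],-10.5],
    [0.1,[-0.007,-0.03,0.015],-10.5]
  ]
}}

```text
time: 31.52
ee_pos: [0.5033, -0.1811, 0.3437]
tcp_rot: [180.0, 0.1, -138.4]
wrist_force: [-0.3, 0.3, -4.2]
opening: 0.0214
```

{"op": "drive_tool", "data": {
  "plan": [
    [0.1,[-0.007,-0.03,0.015],-10.5],
    [0.1,[-0.007,-0.03,0.015],-10.5],
    [0.1,[-0.007,-0.03,0.015],-10.5],
    [0.1,[-0.007,-0.03,0.015],-10.5],
    [0.1,[-0.007,-0.03,0],0],
    [0.1,[0,-0.015,0],0],
    [0.1,[0,0,0],0],
    [0.1,[0,0,0],0],
    [0.1,[0,0,0],0]
  ]
}}

```text
time: 32.65
ee_pos: [0.469, -0.3443, 0.4035]
tcp_rot: [180.0, 0.1, 180.0]
wrist_force: [-0.5, -0.4, -2.6]
opening: 0.0216
```

```bash
python3 - <<'E'
from ov import *
o=monitor.get_obs();e=o["ee_pos"];print(o["q"].round(1),e.round(4),o["tcp_rot"].round(2),o["wrist_force"].round(2))
print(w2px("side",[e,e-[0,0,.11]]))
p,d=shot("side","9");cv2.imwrite("pics/s9.png",p[:,:,::-1])
u,v=w2px("side",[e-[0,0,.05]])[0].astype(int)
crop(p,u-55,v-50,110,110,7 if 0 else 5,"pics/s9c.png")
E
```

```text
[-3.630e+01  1.730e+01  4.210e+01  1.147e+02  1.000e-01 -3.630e+01] [ 0.469  -0.3443  0.4035] [1.7999e+02 9.0000e-02 1.7998e+02] [-0.45 -0.41 -2.59]
[[286.61204316 182.54650486]
 [289.0866127  227.01634532]]
```

View pics/s9c.png

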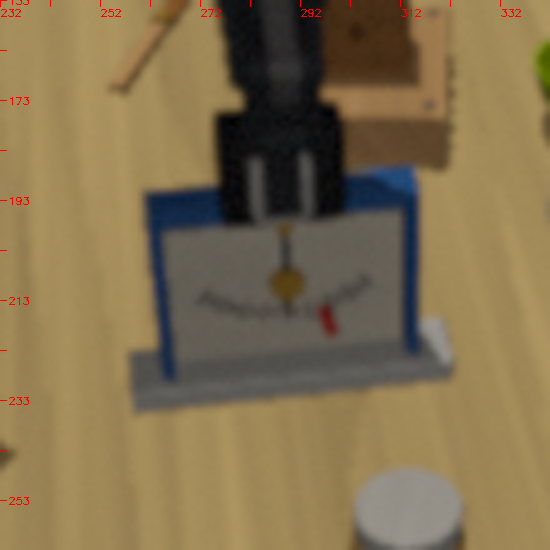

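```bash
cat >> ov.py <<'E'
def G(pts,x,y,z,yaw,tilt=0,pz=0):
    """gauge pts -> world; foot-mid at x,y,z; tilt about gauge x (rad)"""
    pts=np.asarray(pts,float);c,s=np.cos(tilt),np.sin(tilt)
    q=np.c_[pts[:,0],pts[:,1]*c-pts[:,2]*s,pts[:,1]*s+pts[:,2]*c]
    return T(x,y,yaw,q,z)
def gl(xd):
    L=[]
    for z in(0,.012): L.append([[.014,-.065,z],[.014,.065,z],[-.014,.065,z],[-.014,-.065,z],[.014,-.065,z]])
    L.append([[xd,-.052,.012],[xd,-.052,.085],[xd,.052,.085],[xd,.052,.012]])
    for z in(.085,.127): L.append([[.011,-.024,z],[.011,.024,z]])
    return L
def ray(a,xd,r0=.0,r1=.047): return [[xd,np.sin(a)*r0,.082-np.cos(a)*r0],[xd,np.sin(a)*r1,.082-np.cos(a)*r1]]
E
python3 - <<'E'
from ov import *
p=np.load("pics/side9.npz")["p"]
x,y,z=.469,-.3443,.4035-.1138
L=[G(l,x,y,z,-90) for l in gl(.008)]+[G(ray(a,.008),x,y,z,-90) for a in(0,.16,.29,.42)]
overlay("side",p,L,245,180,90,65,8,"pics/o9.png")
E
```

```text
(no output)
```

View pics/o9.png

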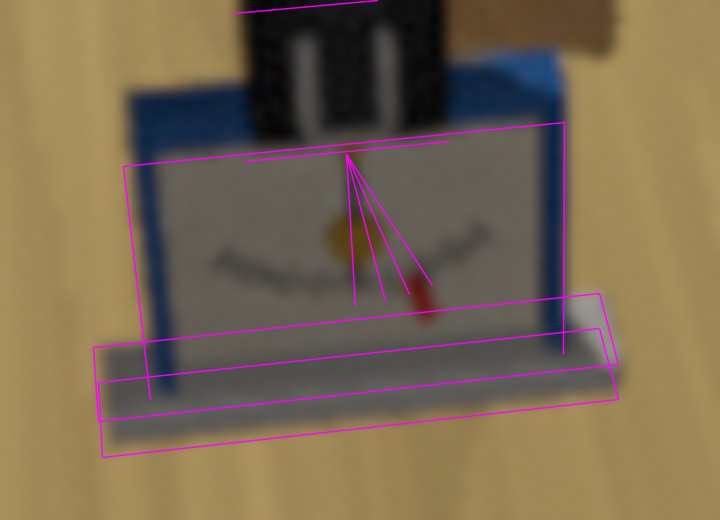

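```bash
python3 - <<'E'
from ov import *
p=np.load("pics/side9.npz")["p"]
crop(p,255,185,66,50,12,"pics/z9.png")
# hsv red centroid and pointer
h=cv2.cvtColor(p[:,:,::-1].copy(),cv2.COLOR_BGR2HSV)[195:230,265:320].astype(int)
R=p[195:230,265:320].astype(int)
red=(R[...,0]-R[...,1:].max(-1)); red=np.clip(red-15,0,None)*(np.mgrid[195:230,265:320][0]>208)
v,u=np.mgrid[195:230,265:320]
print("red c",(red*u).sum()/red.sum(),(red*v).sum()/red.sum())
for r in range(209,224): print(r,R[r-195,286-265:306-265].sum(-1)//3, red[r-195,286-265:306-265].max())
E
```

```text
red c 301.1224489795918 214.9624060150376
209 [64 57 56 58 58 58 68 84 95 94 93 94 94 92 88 87 85 81 75 74] 8
210 [70 58 57 56 57 60 71 86 92 93 92 93 92 87 79 77 75 72 75 83] 8
211 [75 64 60 55 60 66 77 88 93 93 88 85 86 80 76 71 72 76 83 90] 6
212 [84 75 64 56 66 78 85 88 89 88 82 74 76 75 74 76 75 83 91 93] 5
213 [87 82 68 57 69 85 87 83 85 82 76 67 71 75 83 86 86 90 93 93] 0
214 [81 79 69 57 69 78 82 76 79 74 62 52 66 83 90 92 92 91 93 94] 23
215 [76 78 75 62 68 76 83 76 76 71 52 45 64 84 92 94 93 93 95 94] 45
216 [84 85 84 76 80 83 86 82 79 74 59 45 63 82 94 95 93 94 94 94] 53
217 [92 91 90 87 90 91 92 90 90 84 68 51 59 80 92 95 95 94 95 95] 48
218 [93 93 93 92 93 93 94 93 93 91 77 55 53 74 88 95 94 95 96 97] 45
219 [92 93 93 94 92 93 93 94 94 92 85 69 63 76 89 93 95 94 95 93] 33
220 [93 93 93 92 93 94 93 94 94 93 91 83 81 87 92 93 94 92 93 92] 8
221 [94 95 93 92 93 91 93 91 92 91 92 88 88 89 89 90 89 87 86 86] 0
222 [92 91 89 90 88 87 87 87 86 86 86 86 84 83 82 81 80 80 80 80] 0
223 [85 84 83 83 81 82 81 81 80 80 81 80 78 80 80 79 78 78 79 79] 0
```

View pics/z9.png

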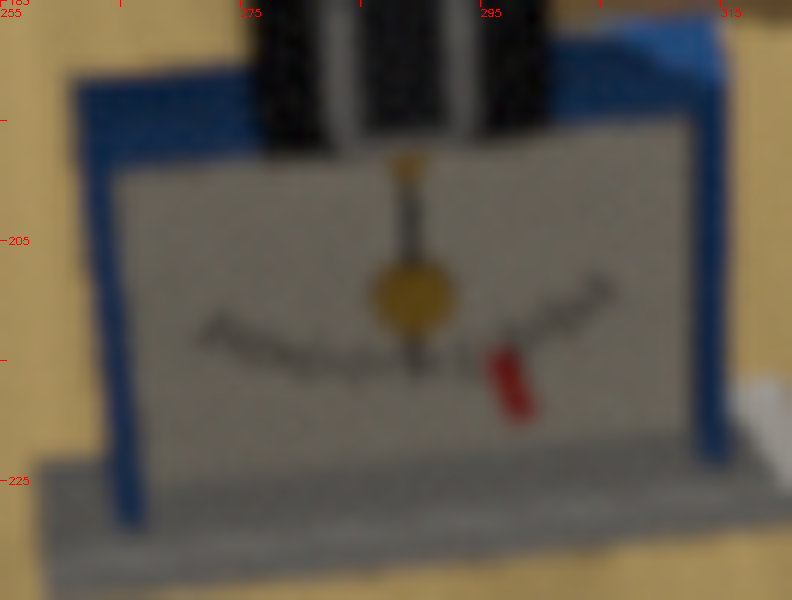

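```bash
python3 - <<'E'
from ov import *
x,y,z=.469,-.3443,.4035-.1138
def ang(piv,tip,yaw=-90,dz=.003,xd=.006):
    # unproject onto dial plane (vertical plane through gauge)
    n=np.array([np.cos(np.radians(yaw)),np.sin(np.radians(yaw)),0]);yv=np.array([-n[1],n[0],0])
    p0=np.array([x,y,z])+n*xd
    E=P["side"]["extrinsics"];c=-E[:3,:3].T@E[:3,3]
    o=[]
    for u,v in(piv,tip):
        r=px2w("side",u,v,d=1.0)-c
        s=((p0-c)@n)/(r@n);q=c+s*r-p0;o.append([q@yv,q[2]])
    o=np.array(o);d=o[1]-o[0];return o.round(4).tolist(),np.hypot(*d).round(4),np.arctan2(d[0],-d[1]).round(3)
f=lambda c:(255+(c[0]+.5)/12-.5,185+(c[1]+.5)/12-.5)
for yaw in(-92,-90,-88):
    print(yaw,"ptr",ang(f((408,165)),f((414,378)),yaw),"bob",ang(f((408,165)),f((412,298)),yaw))
    print("  mark in",ang(f((408,165)),f((502,350)),yaw),"mdir",ang(f((502,350)),f((524,422)),yaw),"out",ang(f((408,165)),f((524,422)),yaw))
    print("  foot",[ang(f((48,597)),f((790,520)),yaw,xd=.014)[::2]])
E
```

```text
-92 ptr ([[0.0017, 0.0815], [0.0008, 0.0378]], np.float64(0.0437), np.float64(-0.02)) bob ([[0.0017, 0.0815], [0.0012, 0.0546]], np.float64(0.0269), np.float64(-0.019))
  mark in ([[0.0017, 0.0815], [0.0154, 0.0422]], np.float64(0.0416), np.float64(0.335)) mdir ([[0.0154, 0.0422], [0.0186, 0.0264]], np.float64(0.0161), np.float64(0.199)) out ([[0.0017, 0.0815], [0.0186, 0.0264]], np.float64(0.0577), np.float64(0.297))
  foot [([[-0.0618, 0.004], [0.0622, 0.0067]], np.float64(1.593))]
-90 ptr ([[0.0015, 0.0815], [0.0006, 0.0378]], np.float64(0.0437), np.float64(-0.02)) bob ([[0.0015, 0.0815], [0.001, 0.0546]], np.float64(0.0269), np.float64(-0.019))
  mark in ([[0.0015, 0.0815], [0.0153, 0.0418]], np.float64(0.042), np.float64(0.333)) mdir ([[0.0153, 0.0418], [0.0185, 0.0258]], np.float64(0.0162), np.float64(0.198)) out ([[0.0015, 0.0815], [0.0185, 0.0258]], np.float64(0.0582), np.float64(0.295))
  foot [([[-0.0621, 0.0059], [0.0621, 0.0048]], np.float64(1.561))]
-88 ptr ([[0.0013, 0.0814], [0.0004, 0.0378]], np.float64(0.0437), np.float64(-0.02)) bob ([[0.0013, 0.0814], [0.0008, 0.0545]], np.float64(0.0269), np.float64(-0.019))
  mark in ([[0.0013, 0.0814], [0.0151, 0.0413]], np.float64(0.0424), np.float64(0.331)) mdir ([[0.0151, 0.0413], [0.0183, 0.0253]], np.float64(0.0164), np.float64(0.198)) out ([[0.0013, 0.0814], [0.0183, 0.0253]], np.float64(0.0587), np.float64(0.294))
  foot [([[-0.0626, 0.0079], [0.062, 0.0028]], np.float64(1.53))]
```

{"op": "drive_tool", "data": {
  "plan": [
    [0.1,[-0.012,-0.036,0.025],0],
    [0.1,[-0.012,-0.036,0.025],0],
    [0.1,[-0.012,-0.036,0.025],0],
    [0.1,[0,0,0],0],
    [0.1,[0,0,0],0],
    [0.1,[0,0,0],0]
  ]
}}

```text
time: 33.45
ee_pos: [0.4112, -0.4209, 0.4694]
tcp_rot: [179.2, -0.7, 180.0]
wrist_force: [-0.2, 0.5, -3.1]
opening: 0.0213
```

```bash
python3 - <<'E'
from ov import *
o=monitor.get_obs();e=o["ee_pos"];print(o["q"].round(1),e.round(4),o["tcp_rot"].round(2),o["wrist_force"].round(2))
ps=[shot("side","10_%d"%i)[0].astype(float) for i in range(4)]
p=np.mean(ps,0).astype(np.uint8);np.savez("pics/avg10.npz",p=p,e=e)
u,v=w2px("side",[e-[0,0,.07]])[0].astype(int);print(u,v)
crop(p,u-44,v-32,88,66,9,"pics/z10.png")
E
```

```text
[-4.570e+01  3.130e+01  7.070e+01  1.305e+02  1.000e-01 -4.570e+01] [ 0.4112 -0.4209  0.4694] [179.22  -0.66 179.98] [-0.17  0.47 -3.14]
257 213
```

View pics/z10.png

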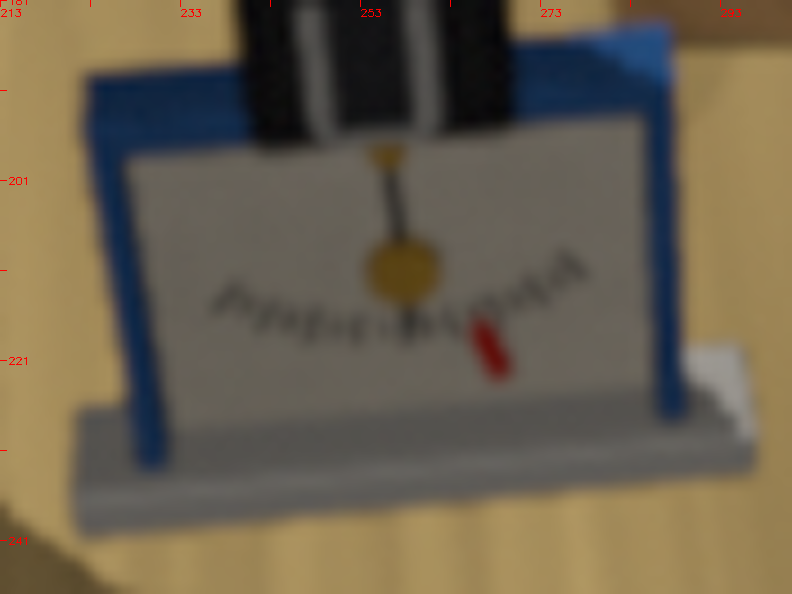

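```bash
cat > fit.py <<'E'
from ov import *
from scipy.optimize import least_squares
from scipy.spatial.transform import Rotation as Ro
def model(X,pts): # X: x,y,z,yaw,a(about gauge x),b(about gauge y)
    R=Ro.from_euler("ZYX",[X[3],X[5],X[4]])
    return R.apply(np.asarray(pts,float))+X[:3]
def fit(n,obs,X0,s,u0,v0,m0=.3):
    # obs: dict name->list of (pt or callable, (cx,cy), weight)
    img=np.array([(u0+(c[0]+.5)/s-.5,v0+(c[1]+.5)/s-.5) for _,c,_ in obs]);w=np.array([q[2] for q in obs])
    def res(Y):
        X=Y[:6];xd=Y[6];m=Y[7];r1=Y[8]
        pts=[]
        for k,_,_ in obs:
            if k=="piv":pts.append([xd,0,.082])
            elif k=="tip":pts.append([xd,.047*np.sin(-X[4]),.082-.047*np.cos(X[4])])
            elif k=="bob":pts.append([xd,Y[9]*np.sin(-X[4]),.082-Y[9]*np.cos(X[4])])
            elif k=="min":pts.append([xd,.047*np.sin(m),.082-.047*np.cos(m)])
            elif k=="mout":pts.append([xd,r1*np.sin(m),.082-r1*np.cos(m)])
            else:pts.append(k)
        e=(w2px(n,model(X,pts))-img)*w[:,None]
        reg=np.r_[(X[:3]-X0[:3])/.003*.3,(X[3]-X0[3])/.02*.3,(X[4]-X0[4])/.02*.3,(X[5]-X0[5])/.01*.3,(xd-.006)/.003*.3]
        return np.r_[e.ravel(),reg]
    Y0=np.r_[X0,.006,m0,.063,.028];r=least_squares(res,Y0)
    J=r.jac;cov=np.linalg.pinv(J.T@J)
    print("pose",r.x[:3].round(4),"yaw,a,b",r.x[3:6].round(4),"xd",r.x[6].round(4),"mark",r.x[7].round(4),"+-",(np.sqrt(cov[7,7])*.3).round(4),"r1",r.x[8].round(4),"a+-",(np.sqrt(cov[4,4])*.3).round(4))
    print("res px",r.fun[:2*len(obs)].reshape(-1,2).round(2).tolist())
    return r.x
E
python3 - <<'E'
from fit import *
D=np.deg2rad
obs=[((.014,-.065,0),(82,538),1),((.014,-.065,.012),(77,490),.7),((-.014,-.065,.012),(74,410),.7),((.014,.065,0),(752,472),1),((.014,.065,.012),(757,440),.7),
 ("piv",(388,150),.4),("bob",(403,272),1),("tip",(411,342),.7),("min",(481,320),1),("mout",(502,378),1)]
fit("side",obs,np.r_[.4112,-.4209,.4694-.1138,D(-90),-.0115,0],9,213,181)
obs=[((.014,-.065,0),(48,597),1),((.014,-.065,.012),(44,553),.7),((-.014,-.065,.012),(38,460),.7),((.014,.065,0),(798,520),.7),
 ("piv",(408,160),.4),("bob",(412,298),1),("tip",(414,378),.7),("min",(500,350),1),("mout",(523,422),1)]
fit("side",obs,np.r_[.469,-.3443,.4035-.1138,D(-90),0,0],12,255,185)
E
```

```text
pose [ 0.4108 -0.413   0.3514] yaw,a,b [-1.5732e+00 -1.6900e-02 -1.2000e-03] xd 0.0048 mark 0.2931 +- 0.0083 r1 0.0611 a+- 0.0053
res px [[-0.32, 0.44], [-0.51, 0.43], [0.19, -0.9], [0.56, 0.42], [-0.06, -0.78], [-0.02, -0.44], [0.04, -0.01], [0.04, -0.24], [-0.25, 0.51], [0.28, -0.14]]
pose [ 0.471  -0.3372  0.2874] yaw,a,b [-1.572   0.0049 -0.0024] xd 0.006 mark 0.2869 +- 0.0099 r1 0.0624 a+- 0.0067
res px [[-0.19, 0.77], [-0.31, -0.01], [-0.35, -0.95], [0.76, -0.05], [-0.13, -0.45], [0.04, -0.0], [0.15, -0.27], [-0.23, 0.47], [0.26, -0.12]]
```

{"op": "drive_tool", "data": {
  "plan": [
    [0.1,[-0.0035,0.0035,0.012],0]
  ]
}}

```text
time: 33.78
ee_pos: [0.4088, -0.4194, 0.4744]
tcp_rot: [179.6, -0.3, 179.9]
wrist_force: [1.1, -0.1, -3.8]
opening: 0.0216
```

```bash
python3 - <<'E'
from ov import *
o=monitor.get_obs();e=o["ee_pos"];print(o["q"].round(2),e.round(4),o["tcp_rot"].round(2),o["wrist_force"].round(2))
E
```

```text
[-4.5760e+01  3.0750e+01  7.0680e+01  1.3046e+02  6.0000e-02 -4.5700e+01] [ 0.4088 -0.4194  0.4744] [179.58  -0.32 179.94] [ 1.12 -0.1  -3.8 ]
```

{"op": "drive_tool", "data": {
  "plan": [
    [0.1,[-0.004,0.004,0.011],0],
    [0.1,[0,0,0],0]
  ]
}}

```text
time: 34.02
ee_pos: [0.4057, -0.4168, 0.4821]
tcp_rot: [-179.9, 0.2, 179.9]
wrist_force: [-0.6, 1.0, -2.7]
opening: 0.0213
```

```bash
python3 - <<'E'
from ov import *
o=monitor.get_obs();e=o["ee_pos"];print(o["q"].round(2),e.round(4),o["tcp_rot"].round(2),o["wrist_force"].round(2))
E
```

```text
[-4.5800e+01  3.0040e+01  7.0740e+01  1.3048e+02  6.0000e-02 -4.5710e+01] [ 0.4057 -0.4168  0.4821] [-179.88    0.2   179.91] [-0.62  1.01 -2.66]
```

```bash
python3 - <<'E'
from ov import *
for n in("top","side"):
    for tag in ("6","8"):
        a=np.load(f"pics/{n}{tag}.npz");w=cloud(n,a["d"])
        c=np.array([.575,.286]);d=np.array([np.cos(np.radians(-10.5)),np.sin(np.radians(-10.5))]);e=np.array([-d[1],d[0]])
        y=(w[...,:2]-c)@d;x=(w[...,:2]-c)@e
        m=(abs(x)<.024)&(abs(y)<.05)&(w[...,2]>.09)
        print(n,tag,m.sum())
        for b in np.arange(-.046,.047,.0077):
            k=m&(y>=b)&(y<b+.0077)
            if k.sum()>3: print(round((b+.004)*1e3,1),round(np.median(w[...,2][k])*1e3-45,1),k.sum(),end="; ")
        print()
E
```

```text
top 6 523
-42.0 70.9 40; -34.3 77.0 45; -26.6 80.7 49; -18.9 87.4 44; -11.2 87.8 47; -3.5 89.6 44; 4.2 88.3 47; 11.9 90.0 47; 19.6 87.8 40; 27.3 83.9 42; 35.0 78.1 38; 42.7 73.5 37; 
top 8 528
-42.0 69.3 39; -34.3 77.4 48; -26.6 80.8 49; -18.9 86.3 47; -11.2 87.6 46; -3.5 89.1 47; 4.2 88.3 44; 11.9 89.0 43; 19.6 86.9 43; 27.3 85.4 39; 35.0 77.9 42; 42.7 73.2 38; 
side 6 159
-42.0 70.4 9; -34.3 76.4 12; -26.6 79.9 12; -18.9 85.3 14; -11.2 88.2 13; -3.5 87.8 13; 4.2 87.0 16; 11.9 87.9 15; 19.6 85.0 13; 27.3 79.8 15; 35.0 75.3 13; 42.7 70.4 14; 
side 8 0
```

{"op": "drive_tool", "data": {
  "plan": [
    [0.1,[0.006,0.02,-0.006],0],
    [0.1,[0.012,0.045,-0.012],-1],
    [0.1,[0.012,0.045,-0.012],-1],
    [0.1,[0.012,0.045,-0.012],-1],
    [0.1,[0.012,0.045,-0.012],-1],
    [0.1,[0.012,0.045,-0.012],-1],
    [0.1,[0.012,0.045,-0.012],-1],
    [0.1,[0.012,0.045,-0.012],-1],
    [0.1,[0.012,0.045,-0.012],-1],
    [0.1,[0.012,0.045,-0.012],-1]
  ],
  "grip_force": 25
}}

```text
time: 35.28
ee_pos: [0.5203, 0.0093, 0.3664]
tcp_rot: [-180.0, 0.1, 170.9]
wrist_force: [0.4, -0.7, -3.0]
opening: 0.0214
```

{"op": "drive_tool", "data": {
  "plan": [
    [0.1,[0.012,0.045,-0.012],-1],
    [0.1,[0.012,0.045,-0.012],-0.4],
    [0.1,[0.012,0.045,-0.012],0],
    [0.1,[0.012,0.045,-0.012],0],
    [0.1,[0.012,0.045,-0.012],0],
    [0.1,[0.007,0.03,-0.005],0],
    [0.1,[0,0.021,0],0],
    [0.1,[0,0,0],0],
    [0.1,[0,0,0],0]
  ]
}}

```text
time: 36.4
ee_pos: [0.5871, 0.283, 0.3025]
tcp_rot: [-180.0, 0.2, 169.5]
wrist_force: [0.4, 0.2, -2.6]
opening: 0.0216
```

```bash
python3 - <<'E'
from ov import *
o=monitor.get_obs();e=o["ee_pos"];print(o["q"].round(2),e.round(4),o["tcp_rot"].round(2),o["wrist_force"].round(2))
p,d=shot("side","11");L=[G(l,e[0],e[1],e[2]-.1138,-100.4) for l in gl(.005)]
overlay("side",p,L+stud(.575,.286,79.5,.045),260,85,100,90,7,"pics/o11.png")
p,d=shot("top","11");L=[G(l,e[0],e[1],e[2]-.1138,-100.4) for l in gl(.005)]
overlay("top",p,L+stud(.575,.286,79.5,.045),180,150,100,90,6,"pics/p11.png")
E
```

```text
[ 25.78  21.81  35.73 103.8   -0.11  36.29] [0.5871 0.283  0.3025] [-1.7998e+02  1.6000e-01  1.6949e+02] [ 0.41  0.22 -2.57]
```

View pics/o11.png

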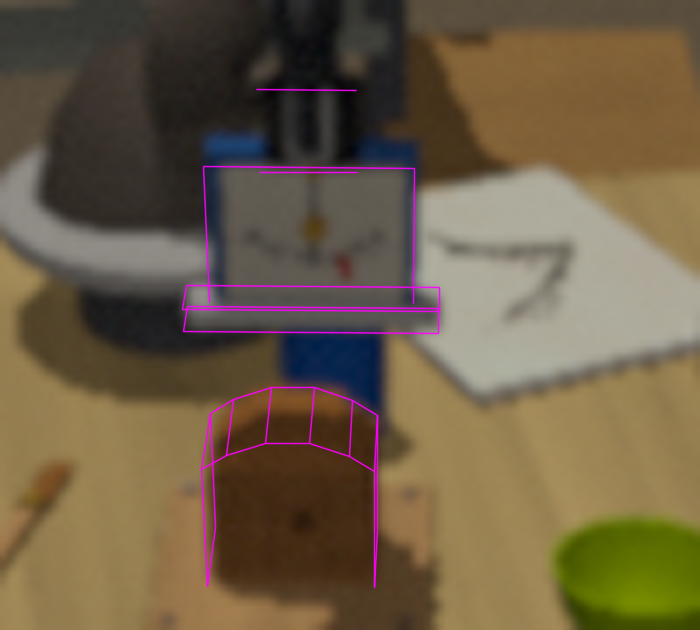

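View pics/p11.png

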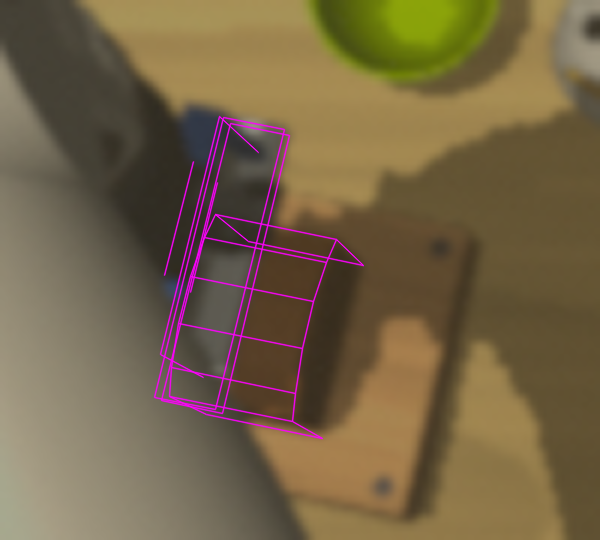

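{"op": "drive_tool", "data": {
  "plan": [
    [0.1,[0,0,-0.025],0],
    [0.1,[0,0,-0.02],0],
    [0.1,[0,0,-0.007],0],
    [0.1,[0,0,-0.002],0],
    [0.1,[0,0,0],0]
  ]
}}

```text
time: 37.12
ee_pos: [0.5874, 0.2836, 0.2488]
tcp_rot: [180.0, 0.2, 169.5]
wrist_force: [0.5, -1.2, -3.4]
opening: 0.0218
```

{"op": "drive_tool", "data": {
  "plan": [
    [0.1,[0,0,-0.002],0],
    [0.1,[0,0,-0.001],0],
    [0.1,[0,0,0],0]
  ]
}}

```text
time: 37.5
ee_pos: [0.5875, 0.2838, 0.2474]
tcp_rot: [179.9, 0.3, 169.5]
wrist_force: [-1.0, -1.4, 7.8]
opening: 0.0217
```

{"op": "drive_tool", "data": {
  "plan": [
    [0.1,[0.004,-0.0007,-0.001],0],
    [0.1,[0.004,-0.0007,0],0],
    [0.1,[0.004,-0.0007,-0.0005],0],
    [0.1,[0,0,0],0]
  ],
  "grip_force": 20
}}

```text
time: 38.0
ee_pos: [0.5995, 0.2818, 0.2459]
tcp_rot: [179.9, 0.3, 169.5]
wrist_force: [-1.5, -0.8, 7.7]
opening: 0.0217
```

```bash
python3 - <<'E'
from ov import *
o=monitor.get_obs();e=o["ee_pos"];print(o["q"].round(2),e.round(4),o["tcp_rot"].round(2),o["wrist_force"].round(2),o["torque"].round(3))
p,d=shot("side","12")
crop(p,270,100,80,75,8,"pics/o12.png")
E
```

```text
[ 2.521e+01  2.097e+01  2.817e+01  9.693e+01 -8.000e-02  3.569e+01] [0.5995 0.2818 0.2459] [179.91   0.27 169.51] [-1.48 -0.76  7.74] [-0.136  0.656 -0.018]
```

View pics/o12.png

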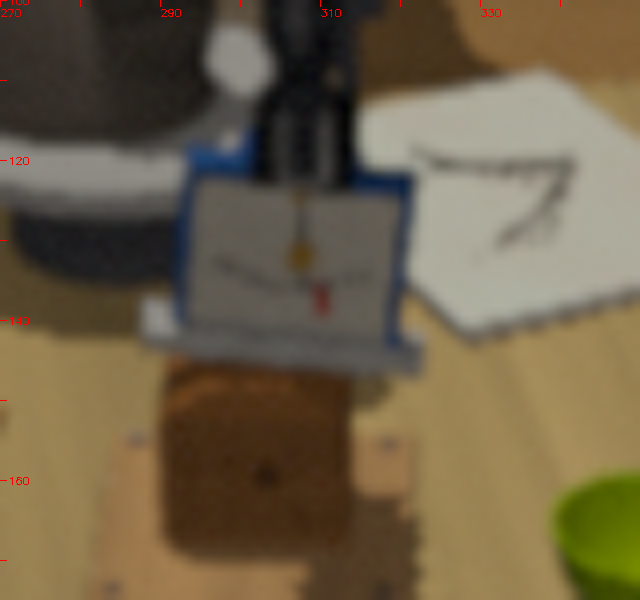

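{"op": "drive_tool", "data": {
  "plan": [
    [0.1,[0.004,-0.0007,-0.0005],0],
    [0.1,[0.004,-0.0007,-0.0007],0],
    [0.1,[0.004,-0.0007,-0.0008],0],
    [0.1,[0.003,-0.0006,-0.0008],0],
    [0.1,[0,0,0],0],
    [0.1,[0,0,0],0]
  ]
}}

```text
time: 38.8
ee_pos: [0.6145, 0.2791, 0.2426]
tcp_rot: [179.9, 0.3, 169.5]
wrist_force: [-0.9, -1.7, 5.1]
opening: 0.0219
```

```bash
python3 - <<'E'
from ov import *
o=monitor.get_obs();e=o["ee_pos"];print(o["q"].round(2),e.round(4),o["tcp_rot"].round(2),o["wrist_force"].round(2),o["torque"].round(3))
p,d=shot("side","13")
crop(p,275,105,66,50,12,"pics/o13.png")
E
```

```text
[ 2.446e+01  2.288e+01  3.030e+01  9.718e+01 -9.000e-02  3.495e+01] [0.6145 0.2791 0.2426] [179.94   0.25 169.51] [-0.95 -1.67  5.12] [-0.217  0.419  0.07 ]
```

View pics/o13.png

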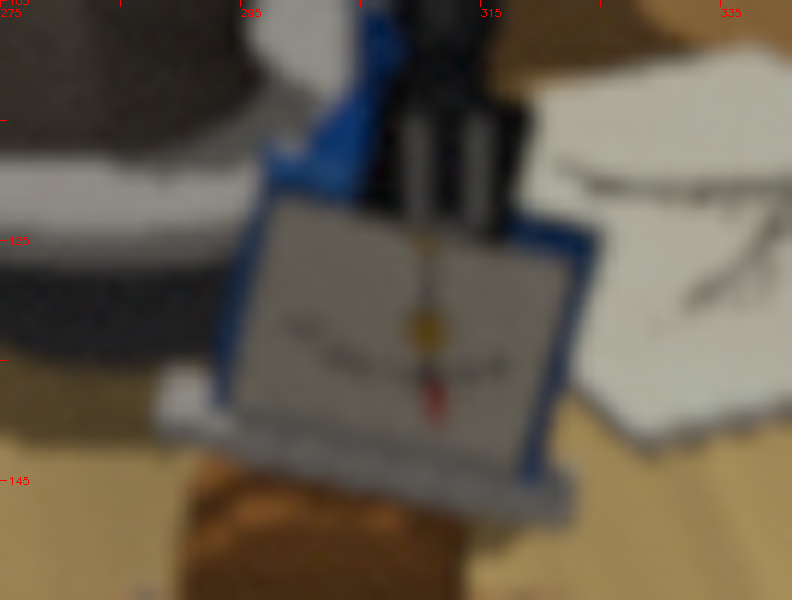

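{"op": "drive_tool", "data": {
  "plan": [
    [0.1,[0.0025,-0.0005,-0.001],0],
    [0.1,[0,0,0],0],
    [0.1,[0,0,0],0],
    [0.1,[0,0,0],0]
  ]
}}

```text
time: 39.35
ee_pos: [0.6169, 0.2786, 0.242]
tcp_rot: [179.9, 0.3, 169.5]
wrist_force: [-1.4, -0.3, 7.9]
opening: 0.0217
```

```bash
cat > meas.py <<'E'
from ov import *
import sys
tag=sys.argv[1]
o=monitor.get_obs();e=o["ee_pos"];print(o["time"],o["q"].round(2),e.round(4),o["tcp_rot"].round(2),o["wrist_force"].round(2),o["torque"].round(3))
ps=[shot("side",f"{tag}_{i}")[0].astype(float) for i in range(6)]
p=np.mean(ps,0);np.savez(f"pics/avg{tag}.npz",p=p)
pc=np.clip(p,0,255).astype(np.uint8);crop(pc,290,113,40,36,16,f"pics/z{tag}.png")
E
python3 meas.py 14; python3 - <<'E'
import numpy as np
p=np.load("pics/avg14.npz")["p"]
R=p[120:145,300:322]
g=R.mean(-1);red=R[...,0]-R[...,1:].mean(-1);gr=(R[...,0]-R[...,2])
np.set_printoptions(linewidth=200)
print("gray");print(g.round(0).astype(int))
print("red");print((R[...,0]-R[...,1]).round(0).astype(int))
E
```

```text
39.35 [ 2.434e+01  2.316e+01  3.061e+01  9.718e+01 -8.000e-02  3.482e+01] [0.6169 0.2786 0.242 ] [179.91   0.27 169.52] [-1.41 -0.25  7.89] [-0.183  0.682  0.022]
gray
[[ 52  53  57  60  58  39  18  10  16  37  51  42  23  18  40  60  47  21  64 129 160 165]
 [ 65  61  58  55  50  33  15  11  15  32  49  41  24  20  39  60  48  22  69 134 160 167]
 [ 83  79  75  70  61  45  32  25  21  33  49  45  33  31  46  61  48  22  54 109 137 146]
 [ 90  89  88  86  80  70  63  56  48  46  56  58  55  54  57  60  42  19  33  61  80  91]
 [ 91  90  90  90  88  87  86  82  76  68  65  68  70  67  61  51  33  24  30  37  40  45]
 [ 91  90  90  90  90  91  91  90  89  84  73  71  75  73  67  58  51  48  49  51  48  43]
 [ 90  90  90  90  90  91  91  92  92  89  77  78  86  88  85  81  77  74  73  72  66  61]
 [ 89  90  89  89  90  90  90  90  91  87  75  80  89  91  91  90  89  88  89  88  83  80]
 [ 90  89  89  89  89  90  90  90  90  87  73  76  87  91  91  90  90  91  91  92  91  90]
 [ 88  89  89  89  89  90  90  90  90  86  71  71  83  89  90  90  90  90  91  92  92  90]
 [ 84  85  88  89  89 
[... 2923 characters left out ...]
6   4   4   8  22  37  20   6   4   5   6   5   6   4  -1  -4]
 [  5   5   5   6   5   6   6   5   5   8  25  41  21   7   5   5   5   6   5   2  -5   3]
 [  4   5   5   5   5   5   6   5   4   8  22  36  18   7   5   6   5   5   4   0  -4  10]
 [  2   3   3   4   4   5   4   5   5   6  13  20  13   6   5   5   5   5   5  -1   1  16]
 [  2   2   2   2   2   2   2   4   4   4   6   7   6   5   5   5   5   5   3  -4   5  20]
 [  3   2   2   2   2   2   2   2   2   2   3   3   4   4   4   5   5   5   1  -5   7  19]
 [  3   2   3   3   3   2   2   2   3   2   2   2   3   3   3   4   4   4  -1  -6   5  14]
 [  9   8   7   5   4   3   3   3   2   3   3   2   2   2   2   2   3   2  -3  -7  -1   4]]
```

View pics/z14.png

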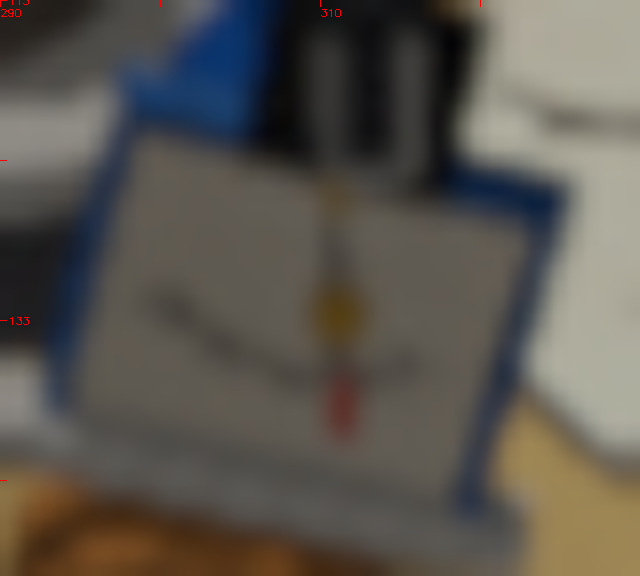

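```bash
cat > an.py <<'E'
from ov import *
import sys
def run(tag,rows_b,rows_m,lo=305,hi=317):
    p=np.load(f"pics/avg{tag}.npz")["p"]
    rg=p[...,0]-p[...,1];g=p.mean(-1)
    u=np.arange(lo,hi)
    def cen(r,ch):
        s=ch[r,lo:hi];b=np.median(s) if ch is rg else np.percentile(s,75)
        w=np.clip((s-b-1) if ch is rg else (b-s-2),0,None)
        return (w*u).sum()/w.sum(),w.sum()
    def blob(rows,ch):
        W=[cen(r,ch) for r in rows];c=np.array([x for x,_ in W]);w=np.array([x for _,x in W]);return (c*w).sum()/w.sum(),(np.array(rows)*w).sum()/w.sum()
    bob=blob(rows_b,rg);mk=blob(rows_m,rg)
    print("bob",bob,"mark",mk)
    for r in range(rows_b[0]-6,rows_m[-1]+1): print(r,[round(x,2) for x in cen(r,rg)],end=" ")
    print()
    return bob,mk
if __name__=="__main__":
    bob,mk=run("14",range(130,135),range(136,141))
    X=px2w("side",*bob,d=1.17)  # approx
    q=w2px("side",[X,X-[0,0,.03],X+[0,0,.03]]);print(q)
    s=(q[1]-q[2]);print("vertical slope du/dv",s[0]/s[1])
    pred=bob[0]+s[0]/s[1]*(mk[1]-bob[1]);print("pred pointer u at mark row",pred,"diff px",mk[0]-pred)
E
python3 an.py
```

```text
bob (np.float64(310.6735751295337), np.float64(132.34067357512953)) mark (np.float64(310.932830705963), np.float64(137.9681288553804))
124 [np.float64(310.18), np.float64(4.75)] 125 [np.float64(310.37), np.float64(11.33)] 126 [np.float64(310.48), np.float64(4.17)] 127 [np.float64(nan), np.float64(0.0)] 128 [np.float64(nan), np.float64(0.0)] 129 [np.float64(nan), np.float64(0.0)] 130 [np.float64(310.67), np.float64(3.0)] 131 [np.float64(310.63), np.float64(27.17)] 132 [np.float64(310.7), np.float64(41.33)] 133 [np.float64(310.68), np.float64(37.33)] 134 [np.float64(310.67), np.float64(19.83)] 135 [np.float64(311.07), np.float64(9.17)] 136 [np.float64(311.0), np.float64(30.58)] 137 [np.float64(310.94), np.float64(59.0)] 138 [np.float64(310.91), np.float64(68.67)] 139 [np.float64(310.9), np.float64(57.42)] 140 [np.float64(310.97), np.float64(27.5)] 
[[310.67357513 132.34067358]
 [310.73118349 140.7238756 ]
 [310.61415745 123.69417823]]
vertical slope du/dv 0.006871880139761001
pred pointer u at mark row 310.7122463277114 diff px 0.22058437825160127an.py:10: RuntimeWarning: invalid value encountered in scalar divide
  return (w*u).sum()/w.sum(),w.sum()
```

{"op": "drive_tool", "data": {
  "plan": [
    [0.1,[0.0008,-0.0001,-0.0002],0],
    [0.1,[0,0,0],0],
    [0.1,[0,0,0],0],
    [0.1,[0,0,0],0],
    [0.1,[0,0,0],0]
  ]
}}

```text
time: 40.28
ee_pos: [0.6175, 0.2785, 0.2419]
tcp_rot: [179.9, 0.3, 169.5]
wrist_force: [-2.7, -0.1, 8.7]
opening: 0.0217
```

```bash
python3 meas.py 15; python3 - <<'E'
from an import *
for t in("14","15"):
    bob,mk=run(t,range(130,135),range(136,141))
    p=np.load(f"pics/avg{t}.npz")["p"];rg=p[...,0]-p[...,1]
    # pivot with sloping baseline rows 124-126
    for r in(124,125,126):
        s=rg[r,306:316];u=np.arange(306,316);b=np.polyval(np.polyfit([306,307,314,315],[s[0],s[1],s[8],s[9]],1),u);w=np.clip(s-b,0,None);print(r,((w*u).sum()/w.sum()).round(2),end=" ")
    print()
p=np.load("pics/avg15.npz")["p"].astype(np.uint8)
e=monitor.get_obs()["ee_pos"]
crop(p,265,95,90,85,7,"pics/w15.png")
overlay("side",p,stud(.575,.286,79.5,.045)+joist(.5745,.2865,-10.5),265,95,90,85,7,"pics/o15.png")
E
```

```text
40.275 [ 2.431e+01  2.326e+01  3.073e+01  9.721e+01 -8.000e-02  3.479e+01] [0.6175 0.2785 0.2419] [179.91   0.26 169.52] [-2.72 -0.06  8.67] [-0.119  0.904  0.012]
bob (np.float64(310.6735751295337), np.float64(132.34067357512953)) mark (np.float64(310.932830705963), np.float64(137.9681288553804))
124 [np.float64(310.18), np.float64(4.75)] 125 [np.float64(310.37), np.float64(11.33)] 126 [np.float64(310.48), np.float64(4.17)] 127 [np.float64(nan), np.float64(0.0)] 128 [np.float64(nan), np.float64(0.0)] 129 [np.float64(nan), np.float64(0.0)] 130 [np.float64(310.67), np.float64(3.0)] 131 [np.float64(310.63), np.float64(27.17)] 132 [np.float64(310.7), np.float64(41.33)] 133 [np.float64(310.68), np.float64(37.33)] 134 [np.float64(310.67), np.float64(19.83)] 135 [np.float64(311.07), np.float64(9.17)] 136 [np.float64(311.0), np.float64(30.58)] 137 [np.float64(310.94), np.float64(59.0)] 138 [np.float64(310.91), np.float64(68.67)] 139 [np.float64(310.9), np.float64(57.42)] 140 [np.float64(310.97), np.float64(27.5)] 
124 310.22 125 310.47 126 310.62 
bob (np.float64(310.72556634304203), np.flo
[... 254 characters left out ...]
(0.0)] 128 [np.float64(nan), np.float64(0.0)] 129 [np.float64(nan), np.float64(0.0)] 130 [np.float64(310.43), np.float64(2.33)] 131 [np.float64(310.7), np.float64(26.5)] 132 [np.float64(310.73), np.float64(42.08)] 133 [np.float64(310.72), np.float64(37.08)] 134 [np.float64(310.8), np.float64(20.75)] 135 [np.float64(311.12), np.float64(8.42)] 136 [np.float64(311.05), np.float64(28.5)] 137 [np.float64(310.95), np.float64(58.5)] 138 [np.float64(310.96), np.float64(63.83)] 139 [np.float64(310.97), np.float64(49.17)] 140 [np.float64(310.97), np.float64(27.0)] 
124 310.47 125 310.47 126 310.61 an.py:10: RuntimeWarning: invalid value encountered in scalar divide
  return (w*u).sum()/w.sum(),w.sum()
```

View pics/o15.png

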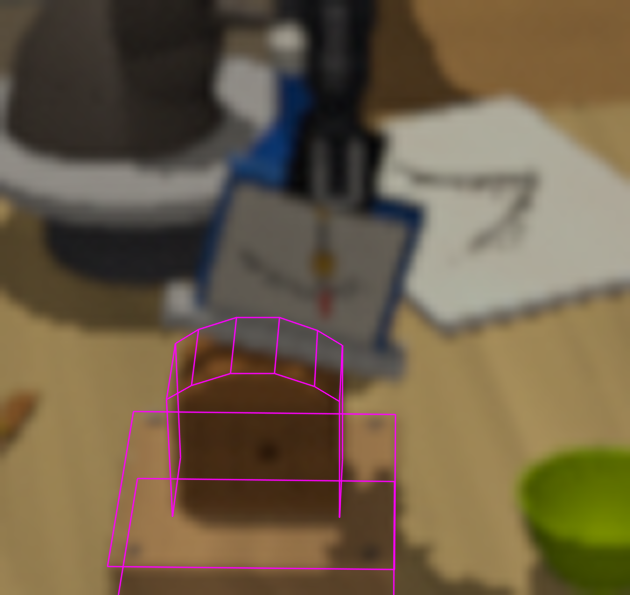

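View pics/z15.png

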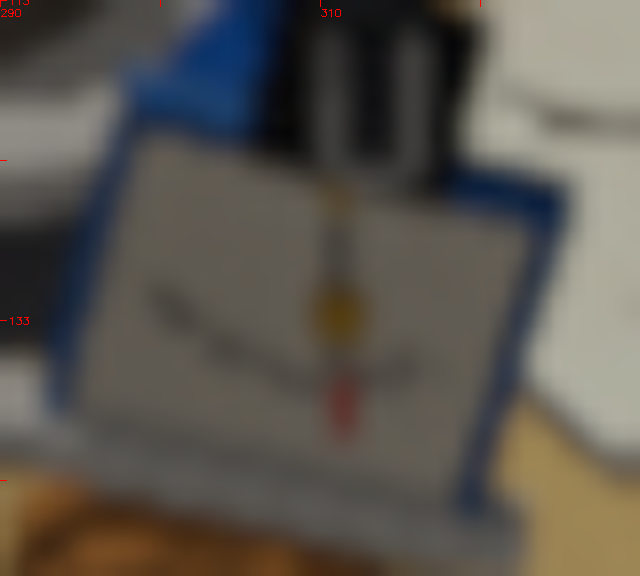

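View pics/w15.png

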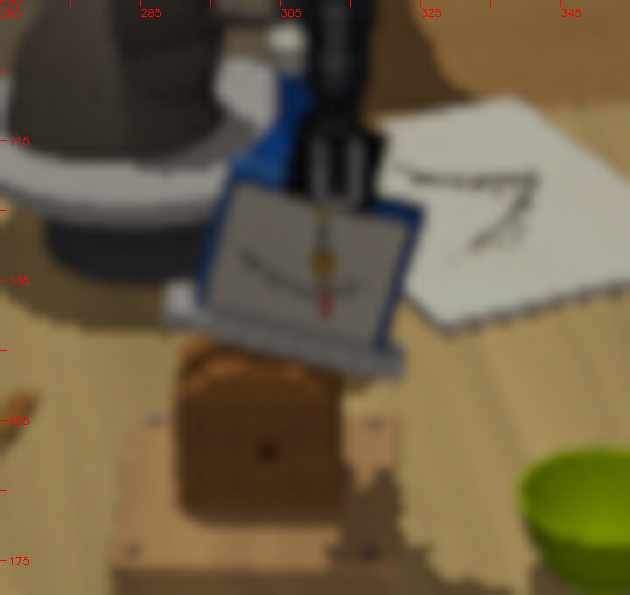

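```bash
python3 - <<'E'
from ov import *
p=np.load("pics/side11.npz")["p"].astype(float);e=np.array([.5871,.283,.3025])
q=w2px("side",[e-[0,0,.029],e-[0,0,.029+.047]]);print(q,(q[1]-q[0])[0]/(q[1]-q[0])[1])
np.set_printoptions(linewidth=200)
print(p[107:126,296:316].mean(-1).round().astype(int))
print((p[...,0]-p[...,1])[107:126,296:316].astype(int))
E
```

```text
[[303.67170108 107.89560702]
 [303.90757274 120.47149052]] 0.018755871268304882
[[50 45 30 22 34 52 55 52 50 55 58 43 18 16 21 36 44 48 45 45]
 [71 65 57 49 50 56 61 62 58 54 54 45 37 41 42 50 57 61 58 60]
 [88 86 82 78 76 76 77 72 59 61 68 70 67 69 71 74 76 78 79 79]
 [91 90 89 88 89 90 88 82 68 74 84 87 88 89 88 88 90 90 90 90]
 [91 90 90 90 90 92 91 85 73 78 88 92 91 90 91 91 91 92 92 92]
 [90 89 91 91 91 90 92 87 75 79 89 91 91 90 91 89 91 90 92 91]
 [91 91 89 91 89 91 90 84 72 79 89 90 91 89 91 90 90 91 90 92]
 [90 89 89 88 90 89 89 85 70 75 88 90 90 90 89 90 90 90 89 91]
 [89 89 89 88 91 88 88 81 65 69 83 88 90 91 91 90 89 90 91 90]
 [87 90 88 89 89 89 85 74 59 59 73 85 89 91 89 90 90 90 89 91]
 [82 86 89 90 88 88 82 68 57 57 71 85 89 90 91 89 88 84 87 89]
 [69 81 86 88 88 87 82 70 61 62 74 85 90 89 88 85 84 76 78 87]
 [72 76 81 81 83 86 86 77 65 69 82 88 87 86 81 77 79 75 79 87]
 [84 79 74 73 78 81 82 77 63 71 84 84 82 78 73 73 78 82 86 89]
 [89 85 80 76 80 83 76 71 62 68 78 74 66 67 76 82 84 85 89 90]
 [88 90 87 83 86 87 82 77 69 72 79 73 59 60 77 86 89 90 90 92]
 [88 89 90 8
[... 1055 characters left out ...]
 8   7   5   5   5   5   5   3   5]
 [  6   5   4   5   5   6   9  14  18  19  14   9   6   5   5   5   5   4   5   5]
 [  5   4   4   4   5   5   6  10  14  11   9   6   6   5   4   5   5   5   4   5]
 [  3   5   3   5   5   6   6   5   5   6   6   7   9   8   4   4   6   5   5   7]
 [  4   5   5   5   4   4   4   3   5   5   5   9  19  19   9   5   5   5   6   6]
 [  5   5   5   5   5   6   5   5   4   4   4  10  32  34  16   6   5   5   5   5]
 [  5   5   5   5   5   5   6   5   5   4   5   9  29  40  18   8   5   6   5   5]
 [  5   6   4   5   5   5   6   7   5   6   6   7  19  30  16   7   5   5   4   7]
 [  4   6   5   6   4   5   6   5   5   5   6   5  10  15  11   6   5   5   6   5]]
```

{"op": "drive_tool", "data": {
  "plan": [
    [0.1,[0.0015,-0.0003,-0.0004],0],
    [0.1,[0,0,0],0],
    [0.1,[0,0,0],0],
    [0.1,[0,0,0],0],
    [0.1,[0,0,0],0]
  ]
}}

```text
time: 41.2
ee_pos: [0.6192, 0.2782, 0.2415]
tcp_rot: [179.9, 0.3, 169.5]
wrist_force: [-2.2, -1.1, 8.9]
opening: 0.0218
```

```bash
python3 meas.py 16; cat > an2.py <<'E'
from ov import *
import sys
def cen(p,r,lo,hi):
    g=p.mean(-1);s=g[r,lo:hi+1];u=np.arange(lo,hi+1);b=np.interp(u,[lo,hi],[s[0],s[-1]]);w=np.clip(b-s,0,None);return (w*u).sum()/w.sum(),w.sum()
for t in sys.argv[1:]:
    p=np.load(f"pics/avg{t}.npz")["p"]
    print(t,[ (r,round(cen(p,r,307,315)[0],2)) for r in range(126,135)],"mark",[(r,round(cen(p,r,307,315)[0],2)) for r in range(136,141)])
E
python3 an2.py 14 15 16
```

```text
41.2 [ 2.423e+01  2.345e+01  3.094e+01  9.721e+01 -8.000e-02  3.471e+01] [0.6192 0.2782 0.2415] [179.91   0.27 169.52] [-2.23 -1.09  8.94] [-0.195  0.846  0.011]
14 [(126, np.float64(310.4)), (127, np.float64(310.32)), (128, np.float64(310.47)), (129, np.float64(310.62)), (130, np.float64(310.63)), (131, np.float64(310.66)), (132, np.float64(310.69)), (133, np.float64(310.71)), (134, np.float64(310.62))] mark [(136, np.float64(310.97)), (137, np.float64(310.91)), (138, np.float64(310.9)), (139, np.float64(310.92)), (140, np.float64(310.97))]
15 [(126, np.float64(310.67)), (127, np.float64(310.62)), (128, np.float64(310.65)), (129, np.float64(310.65)), (130, np.float64(310.7)), (131, np.float64(310.73)), (132, np.float64(310.75)), (133, np.float64(310.74)), (134, np.float64(310.75))] mark [(136, np.float64(311.37)), (137, np.float64(310.94)), (138, np.float64(310.89)), (139, np.float64(310.94)), (140, np.float64(310.96))]
16 [(126, np.float64(311.08)), (127, np.float64(311.18)), (128, np.float64(311.28)), (129, np.float64(311.26)), (130, np.float64(311.19)), (131, np.float64(311.08)), (132, np.float64(311.09)), (133, np.float64(311.12)), (134, np.float64(311.21))] mark [(136, np.float64(311.75)), (137, np.float64(311.39)), (138, np.float64(311.27)), (139, np.float64(311.3)), (140, np.float64(311.3))]
```

View pics/z16.png

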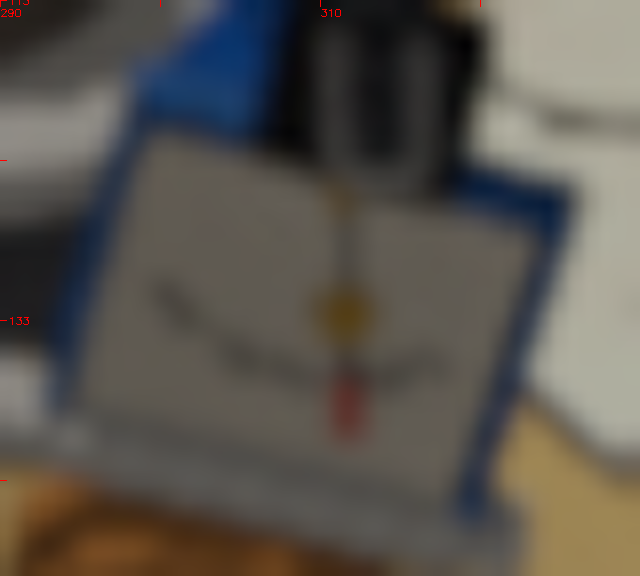

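```bash
cat > ecc.py <<'E'
from ov import *
from scipy.linalg import polar
I0=np.load("pics/side11.npz")["p"].astype(np.float32)
e0=np.array([.5871,.283,.3025])
S=6
def up(I): return cv2.GaussianBlur(I.mean(-1).astype(np.float32),(0,0),.6)
def pose(e,a):
    # foot-mid from TCP: pivot .1108 above foot; a<0 lean toward +y
    yv=np.array([np.cos(np.radians(-10.5)),np.sin(np.radians(-10.5)),0]);n=np.array([yv[1],-yv[0],0])*1.0
    n=np.array([np.cos(np.radians(-100.5)),np.sin(np.radians(-100.5)),0])
    zv=np.array([0,0,1.]);th=-a
    yy=yv*np.cos(th)-zv*np.sin(th); zz=zv*np.cos(th)+yv*np.sin(th)
    piv=e-np.array([0,0,.003]);o=piv-.1108*zz
    return o,n,yy,zz
def proj(e,a,pts):
    o,n,yy,zz=pose(e,a);return w2px("side",[o+n*.006+p[0]*yy+p[1]*zz for p in pts])
pts=np.array([[y,z] for y in np.linspace(-.05,.05,7) for z in np.linspace(.012,.075,6)])
q0=proj(e0,0,pts)
def run(tag,e,off=(1.0,-.5)):
    I1=np.load(f"pics/avg{tag}.npz")["p"].astype(np.float32)
    mask=np.zeros(I0.shape[:2],np.uint8)
    f=lambda L:np.round(np.array([[260+x/7,85+y/7] for x,y in L])).astype(np.int32)
    cv2.fillPoly(mask,[f([(204,165),(416,165),(416,295),(440,300),(440,330),(186,332),(186,296),(204,290)])],255)
    mask[100:123,300:308]=0
    best=None
    for a0 in(-.24,-.28,-.32):
        q1=proj(e,a0,pts)
        M,_=cv2.estimateAffine2D(q0.astype(np.float32),q1.astype(np.float32))
        try: cc,W=cv2.findTransformECC(up(I0),up(I1),M.astype(np.float32),cv2.MOTION_AFFINE,(3,300,1e-7),mask,1)
        except cv2.error as x: print("fail",a0);continue
        if best is None or cc>best[0]: best=(cc,W)
    cc,W=best
    # angle a minimising mismatch of mapped points (up to translation+scale)
    m=(W[:,:2]@q0.T).T+W[:,2]
    from scipy.optimize import least_squares
    def r(Y): return (proj(e+np.r_[Y[1:4]],Y[0],pts)-m).ravel()
    s=least_squares(r,[-.28,0,0,0]);
    # same for the reference offset
    print(tag,"cc",round(cc,4),"tilt",s.x[0].round(4),"off",s.x[1:].round(4),"rms",np.sqrt((s.fun**2).mean()).round(3))
if __name__=="__main__":
    run("14",np.array([.6169,.2786,.242]));run("15",np.array([.6175,.2785,.2419]));run("16",np.array([.6192,.2782,.2415]))
E
python3 ecc.py
```

```text
fail -0.24
fail -0.28
fail -0.32Traceback (most recent call last):
  File "ecc.py", line 41, in <module>
    run("14",np.array([.6169,.2786,.242]));run("15",np.array([.6175,.2785,.2419]));run("16",np.array([.6192,.2782,.2415]))
    ~~~^^^^^^^^^^^^^^^^^^^^^^^^^^^^^^^^^^^
  File "ecc.py", line 32, in run
    cc,W=best
    ^^^^
TypeError: cannot unpack non-iterable NoneType object
```

```bash
python3 - <<'E'
s=open("ecc.py").read()
s=s.replace("M,_=cv2.estimateAffine2D(q0.astype(np.float32),q1.astype(np.float32))","M,_=cv2.estimateAffine2D(q1.astype(np.float32),q0.astype(np.float32))")
s=s.replace("cv2.findTransformECC(up(I0),up(I1),","cv2.findTransformECC(up(I1),up(I0),").replace('print("fail",a0)','print("fail",a0,x)')
s=s.replace("    cc,W=best\n","    cc,W=best;W=cv2.invertAffineTransform(W)\n")
open("ecc.py","w").write(s)
E
python3 ecc.py
```

```text
fail -0.28 OpenCV(4.12.0) /io/opencv/modules/video/src/ecc.cpp:589: error: (-7:Iterations do not converge) The algorithm stopped before its convergence. The correlation is going to be minimized. Images may be uncorrelated or non-overlapped in function 'findTransformECC'

fail -0.32 OpenCV(4.12.0) /io/opencv/modules/video/src/ecc.cpp:589: error: (-7:Iterations do not converge) The algorithm stopped before its convergence. The correlation is going to be minimized. Images may be uncorrelated or non-overlapped in function 'findTransformECC'

14 cc 0.5836 tilt 0.0201 off [-0.0346 -0.0832  0.0388] rms 1.352
fail -0.24 OpenCV(4.12.0) /io/opencv/modules/video/src/ecc.cpp:589: error: (-7:Iterations do not converge) The algorithm stopped before its convergence. The correlation is going to be minimized. Images may be uncorrelated or non-overlapped in function 'findTransformECC'

fail -0.28 OpenCV(4.12.0) /io/opencv/modules/video/src/ecc.cpp:589: error: (-7:Iterations do not converge) The algorithm stopped before its convergence. The correlation is going to be minimized. Images may be uncorrelated or non-overlapped in function 'findTransformECC'

fail -0.32 OpenCV(4.12.0) /io/opencv/modules/video/src/ecc.cpp:589: error: (-7:Iterations do not converge) The algorithm stopped before its convergence. The correlation is going to be minimized. Images may be uncorrelated or non-overlapped in function 'findTransformECC'
Traceback (most recent call last):
  File "ecc.py", line 41, in <module>
    run("14",np.array([.6169,.2786,.242]));run("15",np.array([.6175,.2785,.2419]));run("16",np.array([.6192,.2782,.2415]))
                                           ~~~^^^^^^^^^^^^^^^^^^^^^^^^^^^^^^^^^^^^
  File "ecc.py", line 32, in run
    cc,W=best;W=cv2.invertAffineTransform(W)
    ^^^^
TypeError: cannot unpack non-iterable NoneType object
```

```bash
cat > ncc.py <<'E'
from ecc import *
from scipy.optimize import minimize
mask=np.zeros(I0.shape[:2],np.uint8)
f=lambda L:np.round(np.array([[260+x/7,85+y/7] for x,y in L])).astype(np.int32)
cv2.fillPoly(mask,[f([(204,168),(416,168),(416,292),(440,292),(440,332),(184,332),(184,292),(204,292)])],255)
mask[100:123,300:309]=0
def run(tag,e,doprint=True):
    I1=cv2.GaussianBlur(np.load(f"pics/avg{tag}.npz")["p"].astype(np.float32),(0,0),.5)
    J0=cv2.GaussianBlur(I0,(0,0),.5)
    v,u=np.nonzero(mask);uv=np.c_[u,v].astype(np.float32)
    A=J0[v,u]
    def cost(Y):
        q1=proj(e+np.r_[Y[1]*.983,-Y[1]*.182,Y[2]],Y[0],pts)
        H,_=cv2.findHomography(q0,q1)
        m=cv2.perspectiveTransform(uv[None],H)[0]
        B=cv2.remap(I1,m[None,:,0].astype(np.float32),m[None,:,1].astype(np.float32),cv2.INTER_CUBIC)[0]
        a=A-A.mean(0);b=B-B.mean(0)
        return -(a*b).sum()/np.sqrt((a*a).sum()*(b*b).sum())
    best=None
    for a0 in(-.24,-.3,-.36):
        for d in(-.003,.003):
            r=minimize(cost,[a0,d,0],method="Nelder-Mead",options=dict(initial_simplex=[[a0,d,0],[a0+.04,d,0],[a0,d+.004,0],[a0,d,.004]],xatol=1e-5,fatol=1e-7,maxiter=600))
            if best is None or r.fun<best.fun: best=r
    print(tag,"ncc",-best.fun,"tilt,dy,dz",best.x.round(4),"curv",[round(cost(best.x+[s,0,0])-best.fun,5) for s in(-.02,.02)])
if __name__=="__main__":
    run("14",np.array([.6169,.2786,.242]));run("15",np.array([.6175,.2785,.2419]));run("16",np.array([.6192,.2782,.2415]))
E
sed -i 's/^if __name__.*/if 0:/' ecc.py; python3 ncc.py
```

```text
14 ncc 0.6618584990501404 tilt,dy,dz [-0.1948 -0.0051  0.0011] curv [np.float64(0.02433), np.float64(0.01817)]
15 ncc 0.6644949316978455 tilt,dy,dz [-0.2024 -0.005   0.0009] curv [np.float64(0.02622), np.float64(0.01798)]
16 ncc 0.6701125502586365 tilt,dy,dz [-0.2357 -0.0038  0.0016] curv [np.float64(0.02611), np.float64(0.03037)]
```

```bash
sed -i 's/^cv2.fillPoly.*/cv2.fillPoly(mask,[f([(212,185),(410,185),(410,285),(212,285)])],255)/' ncc.py; python3 ncc.py; python3 - <<'E'
from ecc import *
I1=np.load("pics/avg16.npz")["p"].astype(np.float32)
e=np.array([.6192,.2782,.2415])
ims=[]
for a in(-.24,-.29,-.34):
    q1=proj(e,a,pts);H,_=cv2.findHomography(q0,q1)
    W=cv2.warpPerspective(I1,H,(640,400),flags=cv2.INTER_CUBIC|cv2.WARP_INVERSE_MAP)
    ims.append(W[95:137,280:328])
ims.insert(0,I0[95:137,280:328])
o=np.vstack([np.hstack(ims[:2]),np.hstack(ims[2:])])
cv2.imwrite("pics/cmp.png",cv2.resize(np.clip(o,0,255).astype(np.uint8)[...,::-1],None,fx=7,fy=7,interpolation=cv2.INTER_CUBIC))
E
```

```text
14 ncc 0.8274214863777161 tilt,dy,dz [-0.1883 -0.0056  0.0022] curv [np.float64(0.03673), np.float64(0.04677)]
15 ncc 0.8397376537322998 tilt,dy,dz [-0.1917 -0.0058  0.002 ] curv [np.float64(0.03773), np.float64(0.04743)]
16 ncc 0.8286291360855103 tilt,dy,dz [-0.2052 -0.006   0.0022] curv [np.float64(0.04243), np.float64(0.04869)]
```

View pics/cmp.png

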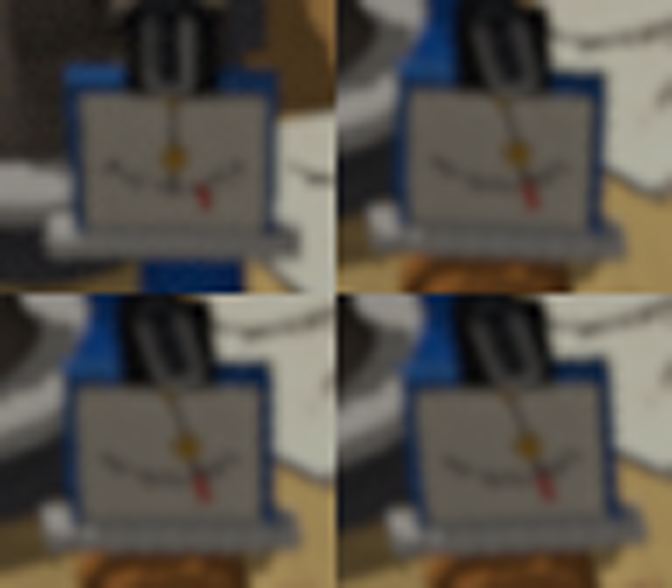

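```bash
sed -i 's/^mask\[100.*/mask[100:120,300:312]=0;mask[117:124,300:307]=0/' ncc.py; sed -i 's/^cv2.fillPoly.*/cv2.fillPoly(mask,[f([(206,172),(414,172),(414,290),(436,296),(436,329),(188,329),(188,296),(206,290)])],255);mask[:113,292:316]=0/' ncc.py; python3 ncc.py
```

```text
14 ncc 0.6626599431037903 tilt,dy,dz [-0.1872 -0.0056  0.0011] curv [np.float64(0.02525), np.float64(0.02087)]
15 ncc 0.6622865796089172 tilt,dy,dz [-0.1935 -0.0056  0.0009] curv [np.float64(0.02749), np.float64(0.01758)]
16 ncc 0.6602717638015747 tilt,dy,dz [-0.2359 -0.004   0.0014] curv [np.float64(0.03496), np.float64(0.02491)]
```

```bash
cat > aff.py <<'E'
from ncc import *
from scipy.optimize import least_squares
import sys
cv2.setRNGSeed(0)
m2=np.zeros(I0.shape[:2],np.uint8)
cv2.fillPoly(m2,[f([(206,172),(414,172),(414,290),(436,296),(436,329),(188,329),(188,296),(206,290)])],255);m2[:113,292:316]=0
m2[100:120,300:312]=0;m2[117:124,300:307]=0
v,u=np.nonzero(m2);uv=np.c_[u,v].astype(float);c0=uv.mean(0)
J0=cv2.GaussianBlur(I0,(0,0),.7);A=J0[v,u]
def fitaff(tag,e,save=None):
    I1=cv2.GaussianBlur(np.load(f"pics/avg{tag}.npz")["p"].astype(np.float32),(0,0),.7)
    best=None
    for a0 in(-.22,-.27,-.32):
        q1=proj(e,a0,pts);M,_=cv2.estimateAffine2D(q0,q1)
        Mc=np.c_[M[:,:2],(M[:,:2]@c0+M[:,2])]
        def mp(Y): return (uv-c0)@(Mc[:,:2]+Y[:4].reshape(2,2)/20).T+Mc[:,2]+Y[4:6]
        def cost(Y):
            m=mp(Y).astype(np.float32)
            B=cv2.remap(I1,m[None,:,0].copy(),m[None,:,1].copy(),cv2.INTER_CUBIC)[0]
            g=Y[6:9];b=Y[9:12]
            r=(B*np.exp(g)+b*10-A).ravel();return np.sign(r)*np.minimum(abs(r),40)
        for du in(0,1.5):
            r=least_squares(cost,np.r_[np.zeros(4),du,.3,np.zeros(6)],diff_step=1e-3)
            if best is None or r.cost<best[0].cost: best=(r,mp,Mc)
    r,mp,Mc=best
    B2=Mc[:,:2]+r.x[:4].reshape(2,2)/20
    m=(q0-c0)@B2.T+Mc[:,2]+r.x[4:6]
    def rr(Y): return (proj(e+Y[1:4],Y[0],pts)-m).ravel()
    s=least_squares(rr,[-.27,0,0,0])
    print(tag,"rms grey",np.sqrt(2*r.cost/A.size).round(2),"tilt",s.x[0].round(4),"off",s.x[1:].round(4),"rms px",np.sqrt((s.fun**2).mean()).round(3))
    return B2,Mc[:,2]+r.x[4:6]
if __name__=="__main__":
    for t,e in(("14",[.6169,.2786,.242]),("15",[.6175,.2785,.2419]),("16",[.6192,.2782,.2415])):
        fitaff(t,np.array(e))
E
python3 aff.py
```

```text
14 rms grey 11.3 tilt -0.2606 off [-0.0009 -0.0062  0.0045] rms px 0.273
15 rms grey 10.92 tilt -0.2549 off [-0.0015  0.0011 -0.0011] rms px 0.051
16 rms grey 11.13 tilt -0.2774 off [-0.0027 -0.0124  0.0066] rms px 0.125
```

{"op": "drive_tool", "data": {
  "plan": [
    [0.1,[0.001,-0.0002,-0.0003],0],
    [0.1,[0,0,0],0],
    [0.1,[0,0,0],0],
    [0.1,[0,0,0],0],
    [0.1,[0,0,0],0]
  ]
}}

```text
time: 42.12
ee_pos: [0.6201, 0.2781, 0.2413]
tcp_rot: [179.9, 0.3, 169.5]
wrist_force: [-2.4, -0.4, 9.1]
opening: 0.0215
```

```bash
python3 meas.py 17; python3 an2.py 16 17; python3 - <<'E'
from aff import *
fitaff("17",monitor.get_obs()["ee_pos"])
E
```

```text
42.125 [ 2.418e+01  2.357e+01  3.108e+01  9.723e+01 -8.000e-02  3.466e+01] [0.6201 0.2781 0.2413] [179.9    0.28 169.52] [-2.44 -0.43  9.14] [-0.171  0.846  0.04 ]
16 [(126, np.float64(311.08)), (127, np.float64(311.18)), (128, np.float64(311.28)), (129, np.float64(311.26)), (130, np.float64(311.19)), (131, np.float64(311.08)), (132, np.float64(311.09)), (133, np.float64(311.12)), (134, np.float64(311.21))] mark [(136, np.float64(311.75)), (137, np.float64(311.39)), (138, np.float64(311.27)), (139, np.float64(311.3)), (140, np.float64(311.3))]
17 [(126, np.float64(311.27)), (127, np.float64(311.29)), (128, np.float64(311.27)), (129, np.float64(311.3)), (130, np.float64(311.37)), (131, np.float64(311.43)), (132, np.float64(311.38)), (133, np.float64(311.3)), (134, np.float64(311.37))] mark [(136, np.float64(311.36)), (137, np.float64(311.24)), (138, np.float64(311.24)), (139, np.float64(311.24)), (140, np.float64(311.33))]
17 rms grey 10.47 tilt -0.2024 off [-0.004   0.0236 -0.012 ] rms px 0.075
```

View pics/z17.png

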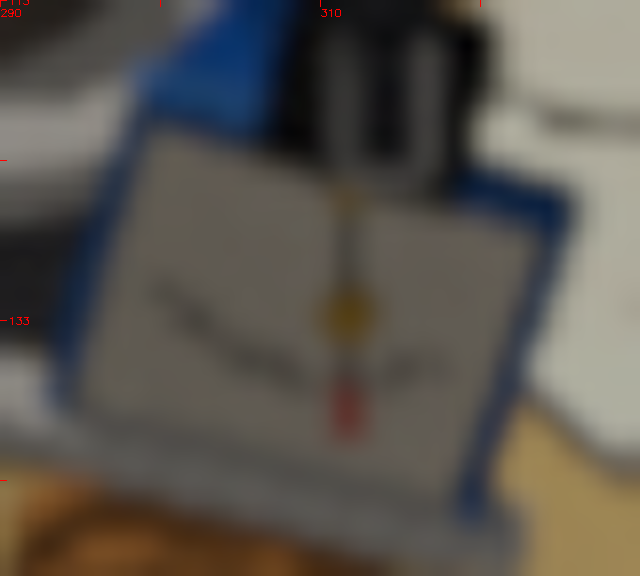

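```bash
python3 - <<'E'
from ov import *
p,d=shot("side","18");cv2.imwrite("pics/s18.png",p[:,:,::-1])
p,d=shot("top","18");overlay("top",p,stud(.575,.286,79.5,.045)+joist(.5745,.2865,-10.5)+jar(.532,-.2544,.005)+mat(.532,-.2544),0,0,640,400,1,"pics/t18.png")
o=monitor.get_obs();print(o["time"],o["ee_pos"].round(4),o["wrist_force"].round(2),o["opening"],o["qd"].round(2))
E
```

```text
42.525 [0.6201 0.2781 0.2413] [-2.04  0.04  8.62] 0.021704636857727378 [-0.04 -0.01  0.   -0.03 -0.    0.01]
```

View pics/s18.png

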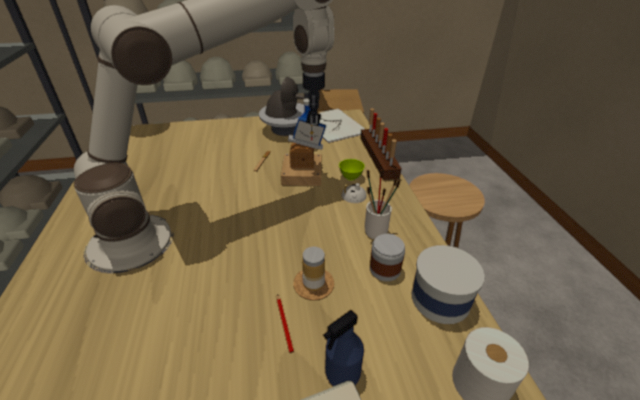

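View pics/t18.png

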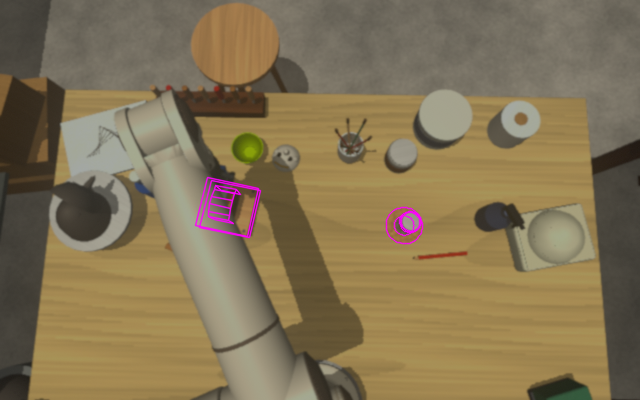

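The pictures show the jar upright on its mat at side (314,270), and the stud on the joist with the tilted gauge on it at (308,135). The other things stand where they were at the start. The arm is still, with a press of about 9 N, so I am handing in.

```bash
python3 -c "
from workcell import job,monitor
print(job.job_done()); print(monitor.get_obs()['time'])"
```

```text
the job is handed in; nothing more can be done
None
the job is handed in; nothing more can be done
```

I finished the job and handed it in at about 42.5 s of the 72 s allowed. The jar stands upright on its cork mat, within about 2 mm of the middle. The stud stands upright in the middle of the joist offcut. The gauge is gripped by its black block with the middle of its foot on the stud's top, lengthwise along it. It presses with about 9 N and leans about 0.3 rad.

**Last checks:**
- **Pointer and mark:** in the averaged enlarged pictures they line up to about 0.1 px, roughly ±0.01 rad, with perhaps a slight overshoot of up to 0.01 rad. The arm was still when I handed in.
- **Mark angle:** I measured it at 0.29 to 0.31 rad. The arm's own movement gives a tilt of about 0.30 rad, which agrees.
- **Other things on the bench:** every one I could see in the last pictures was where it started. From above, the arm hid part of the far left.

**A check that disagreed:** matching the whole dial picture against the earlier upright one gave scattered tilts, from 0.19 to 0.28 rad, with a poor fit. I did not use it.

**Side events:** the tool reached joint limits twice, which tilted it by 1 to 3 degrees. I straightened it each time before going on, and nothing was touched.

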